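# Pack the optics kit after the spectrum experiment

## Task

Pack the four pieces of the optics kit into the tray, each upright and fully down in the pocket made for it: the eyepiece in the small round one, the lens cell in the large round one, the grating mount in the square one and the slit bar in the oblong one. They are delicate, so set them down gently and do not drop them. Leave the empty ring and the solid block, which do not belong to the kit, where they are.

Things in the scene. Friction and masses are not known exactly. Their poses are not given: they have to be found in the camera images.
- eyepiece: Eyepiece: a narrow dark upright metal barrel 32 mm in diameter, 50 mm tall (the barrel 44 mm, then a black 26 mm eyecup 6 mm high with a small pale lens on top). Loose, about 0.12 kg. Origin at the centre of its underside, z up.
- lens_cell: Lens cell: a flat dark metal disc 56 mm in diameter, 28 mm tall, with a pale domed glass lens 40 mm wide filling its top (3.5 mm higher). Loose, about 0.15 kg. Origin at the centre of its underside, z up.
- grating_mount: Grating mount: a square aluminium block 42 x 42 mm, 34 mm tall, with a large dark square window (30 mm) in its top. Loose, about 0.12 kg. Origin at the centre of its underside, x and y square to its sides, z up.
- slit_bar: Slit bar: an oblong aluminium bar 64 mm long (its x), 22 mm wide (its y), 26 mm tall, with a thin dark slit along its top. Loose, about 0.1 kg. Origin at the centre of its underside, z up.
- empty_ring: Look-alike of the lens cell, not part of the kit: an empty dark metal ring 56 mm in diameter, 28 mm tall, with no glass; one sees the table through its 38 mm hole. Loose. Origin at the centre of its underside.
- solid_block: Look-alike of the grating mount, not part of the kit: a plain aluminium block 42 x 42 mm, 34 mm tall, with only a 10 mm dark round hole in its top and no window. Loose. Origin at the centre of its underside, x and y square to its sides.
- insert_small_round: Grey insert with the small round pocket, 50 mm in diameter, for the eyepiece. Fixed, 92 x 92 x 16 mm high; origin at the centre of its underside (5 mm above the table); central pocket open at the top, dark felt floor 6 mm and rim 16 mm above the origin. The four inserts stand 2 x 2, in any order, sides parallel, in a fixed shallow tray 202 mm square whose 5 mm walls (18 mm high) are lower than the inserts.
- insert_large_round: Grey insert with the large round pocket, 74 mm in diameter, for the lens cell. Fixed, 92 x 92 x 16 mm high; origin at the centre of its underside (5 mm above the table); central pocket open at the top, dark felt floor 6 mm and rim 16 mm above the origin. On the far side of the tray (+x of the inserts) a thin black carrying handle lies flat, reaching 29 mm beyond its wall, 13 mm high.
- insert_square: Grey insert with the square pocket, 58 x 58 mm, sides along its x and y, for the grating mount. Fixed, 92 x 92 x 16 mm high; origin at the centre of its underside (5 mm above the table); central pocket open at the top, dark felt floor 6 mm and rim 16 mm above the origin. 
- insert_long: Grey insert with the oblong pocket, 80 mm along its x and 38 mm along its y, for the slit bar. Fixed, 92 x 92 x 16 mm high; origin at the centre of its underside (5 mm above the table); central pocket open at the top, dark felt floor 6 mm and rim 16 mm above the origin. 
There are look-alikes about, which are no part of the job. Leave any red or yellow look-alike of the lens_cell alone. What is shaped like the eyepiece but brown or green is not meant.

How it is judged:
At the end, for the whole second after the job is handed in: Each kit piece rests, released, in its own pocket: within 14 mm sideways of the insert's centre, underside under 9.5 mm above the insert's underside (pocket floor: 6 mm), upright within 0.15 rad. Empty ring and solid block less than 20 mm from their starts. All slower than 0.02 m/s (horizontal distance between eyepiece and insert_small_round below 0.014 m and z of eyepiece in the frame of insert_small_round below 0.0095 m and angle between each of eyepiece, lens_cell, grating_mount, slit_bar's own z axis and vertical below 0.15 rad and linear speed of each of eyepiece, lens_cell, grating_mount, slit_bar, empty_ring, solid_block below 0.02 m/s and contact force between each of eyepiece, lens_cell, grating_mount, slit_bar and the fingers below 0.05 N and horizontal distance between lens_cell and insert_large_round below 0.014 m and z of lens_cell in the frame of insert_large_round below 0.0095 m and horizontal distance between grating_mount and insert_square below 0.014 m and z of grating_mount in the frame of insert_square below 0.0095 m and horizontal distance between slit_bar and insert_long below 0.014 m and z of slit_bar in the frame of insert_long below 0.0095 m and distance of each of empty_ring, solid_block from where it was at the start of the episode below 0.02 m); the robot touches nothing.
It fails at once if the empty ring, which is not part of the kit, is shifted by 20 mm or more (distance of empty_ring from where it was at the start of the episode above 0.02 m).
It fails at once if the solid block, which is not part of the kit, is shifted by 20 mm or more (distance of solid_block from where it was at the start of the episode above 0.02 m).
It fails at once if a piece of the kit is dropped: out of the fingers with its underside over 45 mm above the table ((height (world z) of eyepiece above 0.045 m and contact force between eyepiece and the fingers below 0.001 N and angle between eyepiece's own z axis and vertical below 0.8 rad) or (height (world z) of lens_cell above 0.045 m and contact force between lens_cell and the fingers below 0.001 N and angle between lens_cell's own z axis and vertical below 0.8 rad) or (height (world z) of grating_mount above 0.045 m and contact force between grating_mount and the fingers below 0.001 N and angle between grating_mount's own z axis and vertical below 0.8 rad) or (height (world z) of slit_bar above 0.045 m and contact force between slit_bar and the fingers below 0.001 N and angle between slit_bar's own z axis and vertical below 0.8 rad)).
It also fails if it takes over 106 s, if anything falls off the work surface, if the arm or the gripper's body presses on something with over 40 N, if the wrist force passes 120 N, or if a joint passes its speed limit or range.

## Robot

A 7-joint arm with a two-finger parallel gripper is mounted at the origin on the work surface. World frame = base frame: x ahead of the robot, y to its left, z up, the work surface at z = 0. Lengths are in m, angles in rad, forces in N, time in s.
With the tool pointing down it reaches from about 0.425 to 0.825 m from the base axis. Payload 3.6 kg.
Tool frame: the origin (TCP) lies midway between the tips of the shut fingers; the grasp point (between the pads) lies robot.pinch_z behind it (robot.pinch_z is the distance from the TCP to the grasp point, in m); z points along the fingers, y is the direction in which the jaws open and shut (so a half turn about z gives the same grasp; the last joint's range is limited). The gripper opens to 93 mm and grips with 3 to 60 N. Pads are 15 mm wide; open, the fingers measure 128 mm over their backs; the gripper's body (75 mm by 188 mm) begins 65 mm behind the grasp point.
Start: joints at [-1.135, 0.615, -0.013, 1.423, 0.008, 1.103, -0.04], TCP at [0.29, 0.582, 0.197] pointing down, gripper open.
Joint ranges: [-3.12, 3.12], [-0.3, 2.06], [-1.34, 1.32], [0.26, 2.42], [-1.36, 4.5], [0.01, 1.98], [-2.84, 2.84]. Speed limits (rad/s): [2.79, 2.79, 3.14, 3.14, 3.14, 3.14, 3.14].

## Interface

Orientations are given as [roll, pitch, yaw] about the fixed x, y, z axes, in that order (R = Rz(yaw) Ry(pitch) Rx(roll)).
In Python, from bench import state, viewer, sign_off, robot gives the robot as it stands.
- The arm moves only by the shell command python3 -m creep 'ROWS' [FORCE]. ROWS is JSON, a list of rows, each an object of numbers: "claw": the closure, from -1 (fully open) to 1 (shut), so that 0 is half open; "x", "y", "z": the shift along the tool's x, y, z in m; "yaw": the turn about the tool's z in degrees. In form: [{"claw": .., "x": .., "y": .., "z": .., "yaw": ..}, ...]. A call has 1 to 12 rows; each row shifts and turns the commanded pose from where the row before left it, along the tool's axes as they then stand; what a row does not reach is not made up. A row lasts 1/8 s, in which the tool goes at most 62.5 mm and 10.7 degrees, less where a joint would pass 70% of its speed; a pose out of reach is approached as far as the arm can. A call is refused whole if a number of a shift passes 0.0625 or a number of a turn 10.7, either way. A call with a gripper value outside its range is refused whole. The fingers move at their own pace and stop on an object; FORCE is the grip in N (left out, the last holds). Time passes only in rows, so rows that do not move let the fingers close. It gives the time, the measured TCP pose, the force and the opening at its end, in the units of the state.
- state(): the state, without advancing time (a new reading comes with each control period).
- viewer.read_camera(name): name is "scene" or "top" or "wrist"; returns the picture (384x512x3 uint8, red, green, blue); there is no depth.
- viewer.camera_params(name): a dict with "K" (3x3 intrinsics, pixels), "rvec" (rotation vector, rad) and "tvec" (3), from world to camera coordinates, as OpenCV has them. Camera axes: x right, y down, z forward; pixel columns grow to the right and rows downward; lengths in m; the calibration is good to about 2 mm. The wrist camera is an equidistant fisheye: a pixel r from the principal point sees the ray r / f radians off the axis. A picture is of the moment at which its call begins: read the wrist's pose just before it. camera_params takes no time and is no camera call; for the wrist camera it gives the pose at the moment of the call.
- sign_off(): hands the job in, once; it reports no verdict.
The state is a dict: "t": time; "joint_positions": joint angles; "qvel": joint speeds; "effort": joint torques, N m; "ee_pos": TCP position; "eef_rot": TCP orientation; "contact_force": force on the tool from outside, world axes, zero at the start; "wrist_torque": the same for the moment, N m; "opening": finger opening in m.
Only numpy, scipy, OpenCV 4.12 (cv2) and the standard library are available. Lean on these libraries where they do the work, as an engineer would, in place of code of your own. Each camera call takes 0.05 s, during which the arm holds its last target.

## Working session

There is one attempt and no reset: what is moved stays moved. The work goes in short steps, Python scripts to look and compute and a shell command to move; the robot and the scene stay as the last step left them, time stands still between calls to the robot, and variables do not carry over. Pictures are saved under pics/ and viewed, and the job is handed in when it is done.

```bash
ls; mkdir -p pics
python3 - <<'E'
from bench import state, viewer, robot
import cv2
print(state()); print([a for a in dir(robot) if a[0]!='_'], robot.pinch_z)
for n in ("scene","top","wrist"):
    p=viewer.camera_params(n); print(n,p)
    im=viewer.read_camera(n); cv2.imwrite(f"pics/{n}0.png",cv2.cvtColor(im,cv2.COLOR_RGB2BGR))
E
```

```text
pics
{'t': 0.0, 'joint_positions': array([-1.13547895,  0.61588846, -0.01262241,  1.4249046 ,  0.00808512,
        1.10339484, -0.04040852]), 'qvel': array([ 0.00200199,  0.00126887,  0.00143916,  0.00027251,  0.0004334 ,
       -0.0025668 ,  0.00151813]), 'effort': array([-1.41128535e-04, -4.58942342e+01,  2.09253221e-01, -1.65738755e+01,
       -6.09710882e-02,  2.06555187e-02,  2.42326769e-04]), 'ee_pos': array([0.28923084, 0.58115383, 0.1962993 ]), 'eef_rot': array([-3.13904720e+00,  1.98273041e-05,  2.67983155e+00]), 'contact_force': array([-0.05164954,  0.33413343, -0.02960306]), 'wrist_torque': array([-0.01621691,  0.00818133,  0.00468147]), 'opening': 0.09312091748381598}
['MotionError', 'pinch_z'] 0.0188
scene {'K': array([[443.8550991 ,   0.        , 260.25006101],
       [  0.        , 443.8550991 , 188.38066879],
       [  0.        ,   0.        ,   1.        ]]), 'rvec': array([ 1.89309101,  1.33170545, -0.63910727]), 'tvec': array([-0.12442956, -0.28399566,  1.4084412 ])}
top {'K': array([[443.03525586,   0.        , 255.80602541],
       [  0.        , 443.03525586, 189.54010112],
       [  0.        ,   0.        ,   1.        ]]), 'rvec': array([ 2.18759388, -2.2049898 ,  0.07298698]), 'tvec': array([-0.07456744,  0.52137981,  1.13983857])}
wrist {'K': array([[297.31863964,   0.        , 255.45121335],
       [  0.        , 297.31863964, 198.37382714],
       [  0.        ,   0.        ,   1.        ]]), 'rvec': array([-2.461544  , -1.52364619, -0.21245129]), 'tvec': array([-0.6491568 , -0.03312395,  0.38970157])}
```

View pics/scene0.png

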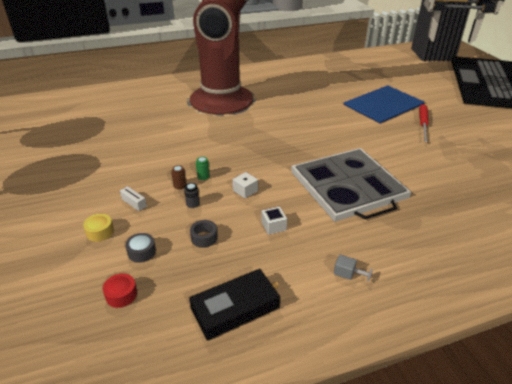

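View pics/top0.png

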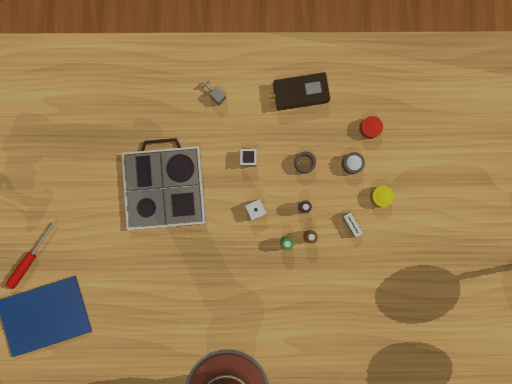

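View pics/wrist0.png

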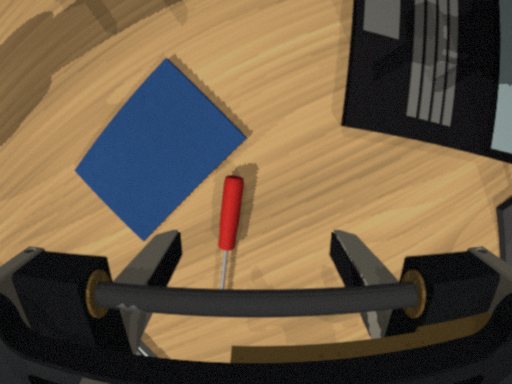

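The top view shows the tray at about (163,188). The kit candidates are: lens cell (353,163), grating mount (248,157), slit bar (353,225) and eyepiece (305,207). The others are: ring (305,162), solid block (256,210), a brown look-alike (310,237), a green one (287,243), yellow (383,196) and red (371,127). I'll confirm these in an enlarged crop.

Run:
```python
import cv2
im=cv2.imread("pics/top0.png")
a=cv2.resize(im[110:260,110:225],None,fx=4,fy=4,interpolation=cv2.INTER_CUBIC); cv2.imwrite("pics/tray0.png",a)
a=cv2.resize(im[110:260,230:410],None,fx=4,fy=4,interpolation=cv2.INTER_CUBIC); cv2.imwrite("pics/pieces0.png",a)
```

```text
(no output)
```

View pics/tray0.png

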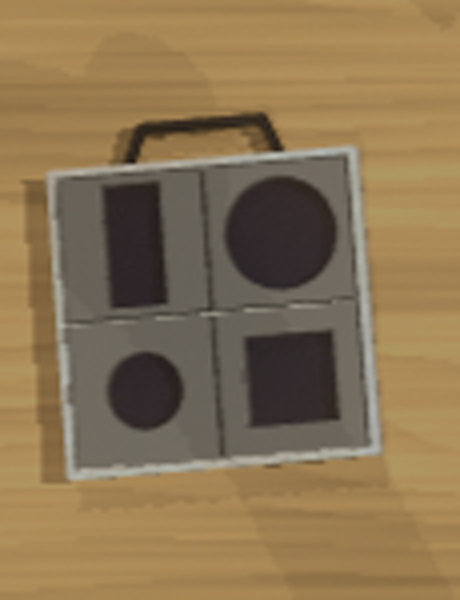

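View pics/pieces0.png

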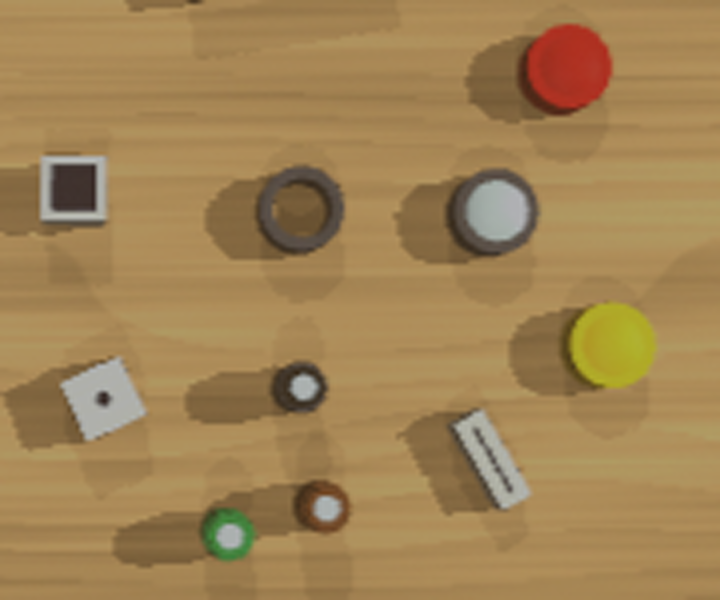

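The crops settle the identities:
- **Lens cell:** the dark disc with the pale dome at (353,163). The red, yellow and empty-ring ones are out.
- **Eyepiece:** the black barrel at (305,207), not the brown or green one.
- **Grating mount:** the block with the big window at (248,157).
- **Slit bar:** at (353,225).
- **Pockets in the tray:** oblong at far-left, large round at far-right, small round at near-left and square at near-right.

Next I'll measure them.

```bash
cat > h.py <<'E'
import numpy as np, cv2
from bench import state, viewer
def ray(p,uv,fish=False):
    R,_=cv2.Rodrigues(p["rvec"]); t=np.asarray(p["tvec"]); uv=np.asarray(uv,float).reshape(-1,2)
    K=p["K"]
    if fish:
        x=(uv-[K[0,2],K[1,2]])/[K[0,0],K[1,1]]; th=np.linalg.norm(x,axis=1,keepdims=True)
        d=np.hstack([x/np.maximum(th,1e-9)*np.sin(th),np.cos(th)])
    else: d=np.hstack([(uv-[K[0,2],K[1,2]])/[K[0,0],K[1,1]],np.ones((len(uv),1))])
    return -R.T@t, d@R
def plane(p,uv,z,fish=False):
    c,d=ray(p,uv,fish); s=(z-c[2])/d[:,2]; return (c+s[:,None]*d)[:,:2]
E
python3 - <<'E'
from h import *
p=viewer.camera_params("top")
im=cv2.imread("pics/top0.png"); hsv=cv2.cvtColor(im,cv2.COLOR_BGR2HSV); g=im.max(2)
sat=hsv[...,1]; V=hsv[...,2]
def comps(mask,box,minA=10):
    m=np.zeros_like(mask,dtype=np.uint8); u0,v0,u1,v1=box; m[v0:v1,u0:u1]=mask[v0:v1,u0:u1]
    cs,_=cv2.findContours(m,cv2.RETR_EXTERNAL,cv2.CHAIN_APPROX_NONE)
    return sorted([c for c in cs if cv2.contourArea(c)>=minA],key=cv2.contourArea,reverse=True)
def rep(name,mask,box,z,n=1):
    for c in comps(mask,box)[:n]:
        w=plane(p,c.reshape(-1,2),z).astype(np.float32)
        m=cv2.moments(w.reshape(-1,1,2)); r=cv2.minAreaRect(w*1000)
        print(name,"px",c.reshape(-1,2).mean(0).round(1),"cen",np.round([m['m10']/m['m00'],m['m01']/m['m00']],4),"rect",np.round(r[0],1),np.round(r[1],1),round(r[2],1))
pale=(sat<60)&(V>120)
rep("lens dome",pale,(340,150,368,176),.029)
rep("eyecup lens",pale,(297,199,314,215),.05)
wh=(sat<70)&(V>110)
rep("grating out",wh,(236,146,262,168),.034)
rep("slit top",wh,(338,208,368,242),.026)
rep("block top",wh,(243,198,270,222),.034)
dk=(V<75)&(sat<140)
rep("pockets",dk,(128,152,200,226),.021,4)
rep("tray",(sat<80)&(V>60),(118,142,210,235),.020)
rep("eyepiece dark",(V<95)|pale,(292,195,314,215),.04)
rep("ring",(V<85),(290,148,320,176),.028)
rep("lens whole",(V<95)|pale,(338,150,368,176),.026)
E
```

```text
lens dome px [354.  162.3] cen [ 0.5892 -0.3336] rect [ 589.5 -333.6] [36.4 36.6] 88.8
eyecup lens px [305.5 206.5] cen [ 0.4749 -0.2036] rect [ 474.9 -203.6] [12.7 12.6] 89.5
grating out px [248.  156.5] cen [ 0.6051 -0.0591] rect [605.1 -59.1] [41.3 38.9] 89.6
slit top px [352.6 224.3] cen [ 0.4284 -0.3275] rect [ 428.3 -327.8] [63.5 22.5] 28.9
block top px [255.6 209.4] cen [ 0.4692 -0.0775] rect [469.1 -77.1] [41.2 42.3] 26.0
pockets px [179.6 167.9] cen [0.5785 0.1187] rect [579.4 119.2] [70.6 70.1] 0.0
pockets px [182.3 204.2] cen [0.484  0.1116] rect [484.1 111.4] [58.6 56.4] 4.5
pockets px [143.3 170.8] cen [0.5713 0.213 ] rect [571.5 213. ] [80.6 37. ] 4.2
pockets px [146.  207.1] cen [0.4769 0.2055] rect [477.5 205.4] [47.8 47.1] 44.9
tray px [163.  187.9] cen [0.5275 0.1619] rect [527.8 162.1] [203.2 205. ] 4.4
eyepiece dark px [303.9 206.7] cen [ 0.475  -0.2011] rect [ 475.1 -202.2] [33.2 28. ] 89.5
ring px [308.5 159.2] cen [ 0.5964 -0.2193] rect [ 596.7 -215. ] [40.4 23. ] 36.1
lens whole px [352.3 162.9] cen [ 0.5874 -0.3302] rect [ 587.3 -330.3] [54.9 52.2] 89.6
```

```bash
cat >> h.py <<'E'
from scipy.spatial.transform import Rotation as Ro
def go(x,y,z,psi):
    "remaining shift in tool axes (m) and tool-yaw (deg) to TCP x,y,z, world yaw psi deg"
    s=state(); R=Ro.from_euler("xyz",s["eef_rot"]).as_matrix()
    d=R.T@(np.array([x,y,z])-s["ee_pos"]); cur=np.degrees(s["eef_rot"][2])
    f=(cur-psi+180)%360-180
    print("t",round(s["t"],2),"pos",s["ee_pos"].round(4),"psi",cur.round(2),"j7",s["joint_positions"][6].round(2),"open",round(s["opening"],4),"| shift xyz mm",(d*1000).round(1),"yaw",round(f,2))
def grab(n):
    p=viewer.camera_params(n); im=viewer.read_camera(n); return p,cv2.cvtColor(im,cv2.COLOR_RGB2BGR)
E
python3 -m creep '[{"claw":-1,"yaw":10.5},{"claw":-1,"yaw":10.5}]' 20; python3 -c "
from h import *; go(.289,.581,.196,28.9)"
```

```text
t 0.15 pos [0.2893 0.5814 0.1966] psi 153.54 j7 -0.04 open 0.0928 | shift xyz mm [ 0.1 -0.5  0.6] yaw 124.64schema error: expected keys claw, x, y, z, yaw
```

```bash
python3 -m creep '[{"claw":-1,"x":0,"y":0,"z":0,"yaw":10.5},{"claw":-1,"x":0,"y":0,"z":0,"yaw":10.5}]' 20; python3 -c "
from h import *; go(.289,.581,.196,28.9)"
```

```text
t: 0.4
ee_pos: [0.2895, 0.5816, 0.1969]
eef_rot: [-3.14, 0.0, 2.307]
contact_force: [-0.0, 0.2, -0.3]
opening: 0.093
t 0.4 pos [0.2895 0.5816 0.1969] psi 132.19 j7 -0.36 open 0.093 | shift xyz mm [-0.1 -0.7  0.9] yaw 103.29
```

```bash
python3 -m creep '[{"claw":-1,"x":0,"y":0,"z":0,"yaw":10.5},{"claw":-1,"x":0,"y":0,"z":0,"yaw":10.5},{"claw":-1,"x":0,"y":0,"z":0,"yaw":10.5},{"claw":-1,"x":0,"y":0,"z":0,"yaw":10.5},{"claw":-1,"x":0,"y":0,"z":0,"yaw":10.5},{"claw":-1,"x":0,"y":0,"z":0,"yaw":10.5},{"claw":-1,"x":0,"y":0,"z":0,"yaw":10.5},{"claw":-1,"x":0,"y":0,"z":0,"yaw":10.5},{"claw":-1,"x":0,"y":0,"z":0,"yaw":10.5},{"claw":-1,"x":0,"y":0,"z":0,"yaw":8.8}]' 20; python3 -c "
from h import *; go(.53,.15,.18,28.9);go(.428,-.327,.15,28.9)"
```

```text
t: 1.65
ee_pos: [0.2891, 0.5817, 0.1969]
eef_rot: [3.141, 0.001, 0.505]
contact_force: [0.7, 0.1, 0.6]
opening: 0.0929
t 1.65 pos [0.2891 0.5817 0.1969] psi 28.96 j7 -1.89 open 0.0929 | shift xyz mm [  1.7 494.4  17.2] yaw 0.06
t 1.65 pos [0.2891 0.5817 0.1969] psi 28.96 j7 -1.89 open 0.0929 | shift xyz mm [-318.5  862.3   47.6] yaw 0.06
```

```bash
python3 -m creep '[{"claw":-1,"x":0,"y":0.045,"z":0,"yaw":0},{"claw":-1,"x":0,"y":0.045,"z":0,"yaw":0},{"claw":-1,"x":0,"y":0.045,"z":0,"yaw":0},{"claw":-1,"x":0,"y":0.045,"z":0,"yaw":0},{"claw":-1,"x":0,"y":0.045,"z":0,"yaw":0},{"claw":-1,"x":0,"y":0.045,"z":0,"yaw":0},{"claw":-1,"x":0,"y":0.045,"z":0,"yaw":0},{"claw":-1,"x":0,"y":0.045,"z":0,"yaw":0},{"claw":-1,"x":0,"y":0.045,"z":0,"yaw":0},{"claw":-1,"x":0,"y":0.045,"z":0,"yaw":0},{"claw":-1,"x":0,"y":0.045,"z":0,"yaw":0}]' 20; python3 -c "
from h import *; go(.428,-.327,.15,28.9)
p,im=grab('wrist'); cv2.imwrite('pics/w1.png',im)"
```

```text
t: 3.02
ee_pos: [0.5317, 0.1489, 0.1972]
eef_rot: [-3.141, 0.0, 0.511]
contact_force: [0.6, 0.9, 0.4]
opening: 0.0932
t 3.02 pos [0.5317 0.1489 0.1972] psi 29.27 j7 -1.04 open 0.0932 | shift xyz mm [-323.2  364.5   47.2] yaw 0.37
```

View pics/w1.png

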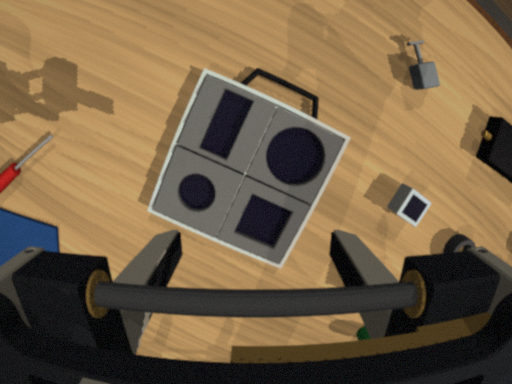

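The wrist view shows all four pockets: oblong (226,123), large round (295,155), small round (197,191) and square (263,220). I'll cross-check them against the top camera.

Run:
```python
from h import *
p=viewer.camera_params('wrist'); im=cv2.imread('pics/w1.png')
V=im.max(2); m=np.zeros(V.shape,np.uint8); m[85:245,175:325]=(V[85:245,175:325]<65)
m=cv2.morphologyEx(m,cv2.MORPH_OPEN,np.ones((5,5)))
cs,_=cv2.findContours(m,cv2.RETR_EXTERNAL,cv2.CHAIN_APPROX_NONE)
for c in cs:
    if cv2.contourArea(c)<300: continue
    w=plane(p,c.reshape(-1,2),.021,True).astype(np.float32); r=cv2.minAreaRect(w*1000)
    print(c.reshape(-1,2).mean(0).round(),np.round(r[0],1),np.round(r[1],1),round(r[2],1))
```

```text
[263. 221.] [490.1 102. ] [57.1 58.1] 4.1
[197. 192.] [484.1 196.1] [47.9 46. ] 26.5
[295. 156.] [584.7 108.4] [71.7 73.1] 29.0
[226. 124.] [578.1 202.5] [79.1 37.3] 3.9
```

```bash
python3 -m creep '[{"claw":-1,"x":-0.0294,"y":0.0332,"z":0.002,"yaw":0},{"claw":-1,"x":-0.0294,"y":0.0332,"z":0.002,"yaw":0},{"claw":-1,"x":-0.0294,"y":0.0332,"z":0.002,"yaw":0},{"claw":-1,"x":-0.0294,"y":0.0332,"z":0.002,"yaw":0},{"claw":-1,"x":-0.0294,"y":0.0332,"z":0.002,"yaw":0},{"claw":-1,"x":-0.0294,"y":0.0332,"z":0.002,"yaw":0},{"claw":-1,"x":-0.0294,"y":0.0332,"z":0.002,"yaw":0},{"claw":-1,"x":-0.0294,"y":0.0332,"z":0.002,"yaw":0},{"claw":-1,"x":-0.0294,"y":0.0332,"z":0.002,"yaw":0},{"claw":-1,"x":-0.0294,"y":0.0332,"z":0.002,"yaw":0}]'; python3 -c "
from h import *; go(.428,-.327,.12,28.9)
p,im=grab('wrist'); cv2.imwrite('pics/w2.png',im)"
```

```text
t: 4.32
ee_pos: [0.4367, -0.2842, 0.1772]
eef_rot: [-3.141, -0.0, 0.511]
contact_force: [-0.0, -0.2, -0.1]
opening: 0.0931
t 4.33 pos [ 0.4367 -0.2842  0.1772] psi 29.27 j7 -0.17 open 0.0931 | shift xyz mm [-28.5  33.1  57.2] yaw 0.37
```

View pics/w2.png

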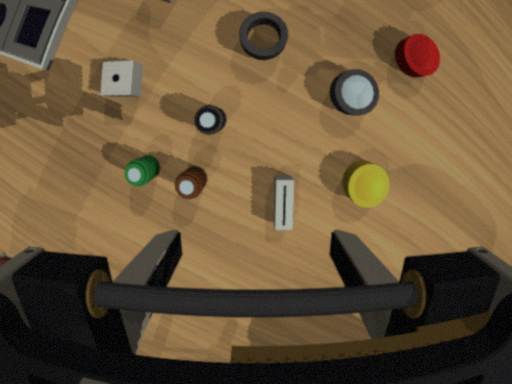

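```bash
python3 -c "
from h import *; go(.428,-.327,.12,28.9); print(state()['qvel'].round(3))
p,im=grab('wrist'); cv2.imwrite('pics/w3.png',im);go(.428,-.327,.12,28.9)
a=plane(p,[284,180],.026,True);print(a)
V=im.max(2);S=cv2.cvtColor(im,cv2.COLOR_BGR2HSV)[...,1]
m=np.zeros(V.shape,np.uint8); b=(slice(140,245),slice(255,315)); m[b]=((V>120)&(S<60))[b]
cs,_=cv2.findContours(m,cv2.RETR_EXTERNAL,cv2.CHAIN_APPROX_NONE)
for c in cs:
    if cv2.contourArea(c)<100: continue
    w=plane(p,c.reshape(-1,2),.026,True).astype(np.float32); r=cv2.minAreaRect(w*1000)
    print(c.reshape(-1,2).mean(0).round(),np.round(r[0],1),np.round(r[1],1),round(r[2],1))
"
```

```text
t 4.38 pos [ 0.4336 -0.2922  0.1779] psi 28.71 j7 -0.17 open 0.0927 | shift xyz mm [-21.4  27.5  58.1] yaw -0.19
[-0.051 -0.029  0.026  0.031  0.017  0.002 -0.125]
t 4.42 pos [ 0.4343 -0.2892  0.1778] psi 28.71 j7 -0.18 open 0.0928 | shift xyz mm [-23.5  29.9  58. ] yaw -0.19
[[ 0.45266106 -0.32188637]]
[279. 198.] [ 430.2 -328. ] [62.  21.1] 28.6
```

```bash
python3 -m creep '[{"claw":-1,"x":-0.012,"y":0.015,"z":0.03,"yaw":0},{"claw":-1,"x":-0.0115,"y":0.015,"z":0.03,"yaw":0},{"claw":-0.2,"x":0,"y":0,"z":0.02,"yaw":0},{"claw":-0.2,"x":0,"y":0,"z":0,"yaw":0},{"claw":-0.2,"x":0,"y":0,"z":0,"yaw":0}]' 15; python3 -c "
from h import *; go(.429,-.328,.012,28.8)
p,im=grab('wrist'); cv2.imwrite('pics/w4.png',im)"
```

```text
t: 5.05
ee_pos: [0.4319, -0.3206, 0.0981]
eef_rot: [3.141, -0.001, 0.511]
contact_force: [0.2, -0.6, -0.5]
opening: 0.0678
t 5.05 pos [ 0.4319 -0.3206  0.0981] psi 29.31 j7 -0.04 open 0.0678 | shift xyz mm [-6.2  5.  86.1] yaw 0.51
```

View pics/w4.png

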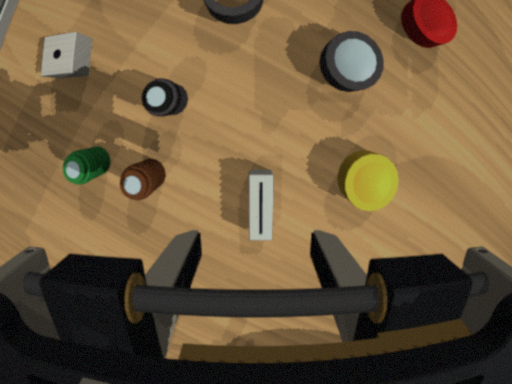

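```bash
python3 -m creep '[{"claw":-0.2,"x":-0.006,"y":0.005,"z":0.015,"yaw":0.5},{"claw":-0.2,"x":0,"y":0,"z":0.02,"yaw":0},{"claw":-0.2,"x":0,"y":0,"z":0,"yaw":0}]' 15; python3 -c "
from h import *; go(.429,-.328,.012,28.8)"
```

```text
t: 5.48
ee_pos: [0.4273, -0.3277, 0.0611]
eef_rot: [-3.139, 0.001, 0.501]
contact_force: [-0.8, -0.3, -0.3]
opening: 0.0562
t 5.47 pos [ 0.4273 -0.3277  0.0611] psi 28.71 j7 0.0 open 0.0562 | shift xyz mm [ 1.5  1.2 49.1] yaw -0.09
```

```bash
python3 -m creep '[{"claw":-0.2,"x":0.001,"y":0.001,"z":0.02,"yaw":0},{"claw":-0.2,"x":0,"y":0,"z":0.02,"yaw":0},{"claw":-0.2,"x":0,"y":0,"z":0.009,"yaw":0},{"claw":-0.2,"x":0,"y":0,"z":0,"yaw":0},{"claw":1,"x":0,"y":0,"z":0,"yaw":0},{"claw":1,"x":0,"y":0,"z":0,"yaw":0},{"claw":1,"x":0,"y":0,"z":0,"yaw":0},{"claw":1,"x":0,"y":0,"z":0,"yaw":0},{"claw":1,"x":0,"y":0,"z":0,"yaw":0},{"claw":1,"x":0,"y":0,"z":0,"yaw":0}]' 15; python3 -c "
from h import *; go(.429,-.328,.012,28.8)"
```

```text
t: 6.72
ee_pos: [0.4297, -0.3287, 0.0135]
eef_rot: [-3.142, 0.0, 0.502]
contact_force: [0.1, 0.0, 0.2]
opening: 0.0021
t 6.72 pos [ 0.4297 -0.3287  0.0135] psi 28.75 j7 0.05 open 0.0021 | shift xyz mm [-0.3 -1.   1.5] yaw -0.05
```

```bash
python3 -c "
from h import *
p,im=grab('wrist'); cv2.imwrite('pics/w5.png',im)
p,im=grab('scene'); cv2.imwrite('pics/s5.png',cv2.resize(im[150:330,60:310],None,fx=3,fy=3))"
```

```text
(no output)
```

View pics/w5.png

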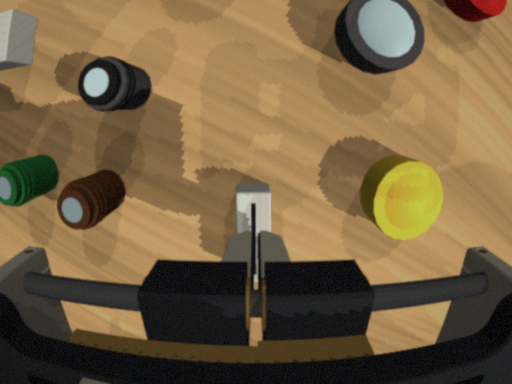

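View pics/s5.png

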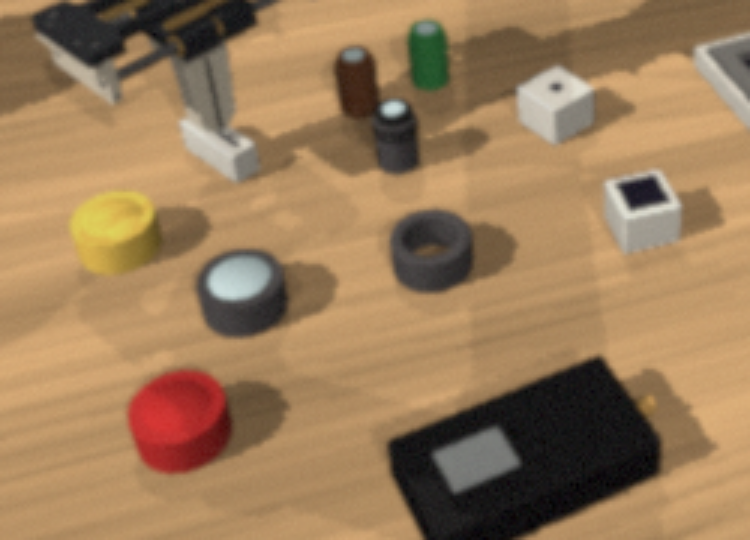

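```bash
python3 -c "
from h import *
s=state(); print(s['ee_pos'].round(4),s['contact_force'].round(2),s['joint_positions'].round(3))
T=s['ee_pos']
p=viewer.camera_params('scene')
for z in (T[2],T[2]+.0188,.03,.04,.06): print(z.round(3),cv2.projectPoints(np.array([[T[0],T[1],z]]),p['rvec'],p['tvec'],p['K'],None)[0].ravel().round(1))
p,im=grab('scene'); cv2.imwrite('pics/s6.png',cv2.resize(im[150:220,100:180],None,fx=8,fy=8,interpolation=cv2.INTER_CUBIC))
w=viewer.camera_params('wrist'); R=cv2.Rodrigues(w['rvec'])[0]; c=-R.T@w['tvec']; print('cam',c)
for z in (T[2],T[2]+.0188,.03):
  q=R@np.array([T[0],T[1],z])+w['tvec']; th=np.arctan2(np.hypot(q[0],q[1]),q[2]); u=q[:2]/np.hypot(q[0],q[1])*th*297.3+[255.45,198.37]; print(u.round(1))
"
```

```text
[ 0.4298 -0.3287  0.0135] [ 0.  -0.  -0.7] [ 0.345  0.742  0.423  1.927 -0.527  0.584  0.048]
0.013 [132.3 198.1]
0.032 [130.9 191.5]Traceback (most recent call last):
  File "<string>", line 6, in <module>
    for z in (T[2],T[2]+.0188,.03,.04,.06): print(z.round(3),cv2.projectPoints(np.array([[T[0],T[1],z]]),p['rvec'],p['tvec'],p['K'],None)[0].ravel().round(1))
                                                  ^^^^^^^
AttributeError: 'float' object has no attribute 'round'
```

```bash
python3 -c "
from h import *
s=state(); T=s['ee_pos']
p,im=grab('scene'); cv2.imwrite('pics/s6.png',cv2.resize(im[150:220,90:180],None,fx=8,fy=8,interpolation=cv2.INTER_CUBIC))
im=cv2.imread('pics/w5.png'); cv2.imwrite('pics/w5c.png',cv2.resize(im[170:330,180:330],None,fx=4,fy=4,interpolation=cv2.INTER_CUBIC)[:600])
w=viewer.camera_params('wrist'); R=cv2.Rodrigues(w['rvec'])[0]; c=-R.T@w['tvec']; print('cam',c)
for z in (T[2],T[2]+.0188,.03):
  q=R@np.array([T[0],T[1],z])+w['tvec']; th=np.arctan2(np.hypot(q[0],q[1]),q[2]); u=q[:2]/np.hypot(q[0],q[1])*th*297.3+[255.45,198.37]; print(u.round(1))
"
```

```text
cam [ 0.49847349 -0.29216474  0.19951492]
[254.1 233. ]
[253.9 244.7]
[253.9 243.2]
```

View pics/s6.png

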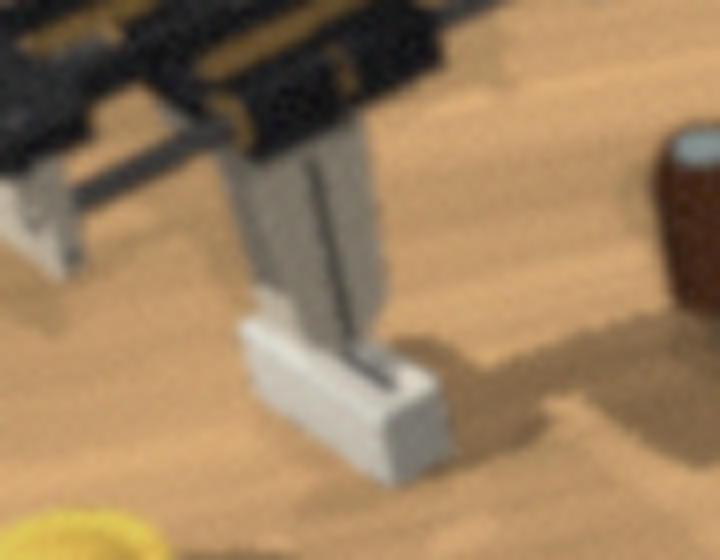

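View pics/w5c.png

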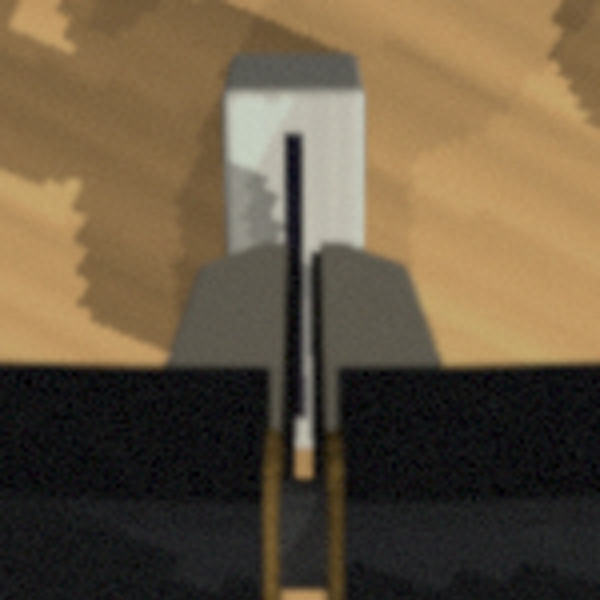

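The scene view, about (131,193), puts the shut fingertips at the bar's top, roughly 13 mm higher than the reported TCP z. They closed above the bar without touching it. I'll open and go down a little, which is safe whichever reading is right, then check the tip height.

```bash
python3 -m creep '[{"claw":-0.1,"x":0,"y":0,"z":-0.005,"yaw":0},{"claw":-0.1,"x":0,"y":0,"z":0,"yaw":0},{"claw":-0.1,"x":0,"y":0,"z":0,"yaw":0},{"claw":-0.1,"x":0,"y":0,"z":0,"yaw":0},{"claw":-0.1,"x":0,"y":0,"z":0,"yaw":0},{"claw":-0.1,"x":0,"y":0,"z":0,"yaw":0},{"claw":-0.1,"x":0,"y":0,"z":0.006,"yaw":0},{"claw":-0.1,"x":0,"y":0,"z":0.006,"yaw":0},{"claw":-0.1,"x":0,"y":0,"z":0,"yaw":0}]' 15; python3 -c "
from h import *; go(.429,-.328,.012,28.8)
p,im=grab('scene'); cv2.imwrite('pics/s7.png',cv2.resize(im[150:220,90:180],None,fx=8,fy=8,interpolation=cv2.INTER_CUBIC))
p,im=grab('wrist'); cv2.imwrite('pics/w7.png',im)"
```

```text
t: 8.0
ee_pos: [0.4293, -0.3283, 0.0057]
eef_rot: [-3.14, 0.001, 0.502]
contact_force: [0.5, 0.3, -0.1]
opening: 0.0507
t 8.0 pos [ 0.4293 -0.3283  0.0057] psi 28.74 j7 0.05 open 0.0507 | shift xyz mm [-0.1 -0.4 -6.3] yaw -0.06
```

View pics/s7.png

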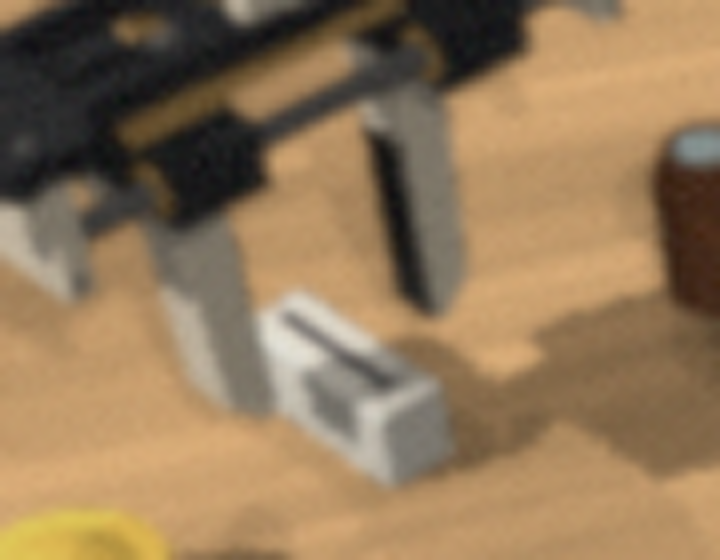

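View pics/w7.png

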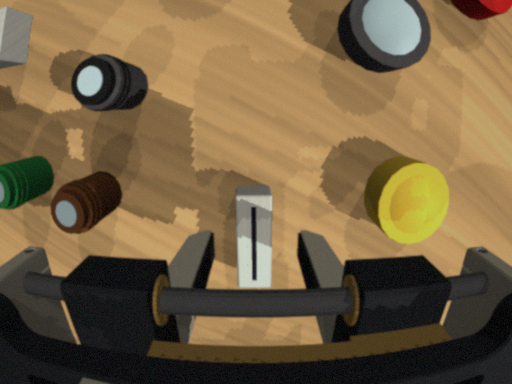

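The fingers straddle the bar. The tips project to about z≈0.02 while the report says 0.006, so the real tips sit about 14 mm above the reported z. I'll step down with a force check, then grip.

```bash
python3 -m creep '[{"claw":-0.1,"x":0,"y":0,"z":0.004,"yaw":0},{"claw":-0.1,"x":0,"y":0,"z":0.003,"yaw":0},{"claw":0.2,"x":0,"y":0,"z":0,"yaw":0}]' 15;python3 -m creep '[{"claw":1,"x":0,"y":0,"z":0,"yaw":0},{"claw":1,"x":0,"y":0,"z":0,"yaw":0},{"claw":1,"x":0,"y":0,"z":0,"yaw":0},{"claw":1,"x":0,"y":0,"z":0,"yaw":0},{"claw":1,"x":0,"y":0,"z":0,"yaw":0}]' 15; python3 -c "
from h import *; go(.429,-.328,.012,28.8)
p,im=grab('scene'); cv2.imwrite('pics/s8.png',cv2.resize(im[150:220,90:180],None,fx=8,fy=8,interpolation=cv2.INTER_CUBIC))"
```

```text
t: 8.48
ee_pos: [0.4296, -0.3285, -0.0008]
eef_rot: [-3.141, 0.0, 0.502]
contact_force: [-0.0, 0.3, 0.4]
opening: 0.0452
t: 9.1
ee_pos: [0.4298, -0.3286, -0.0005]
eef_rot: [-3.141, -0.0, 0.502]
contact_force: [-0.7, 0.1, 1.0]
opening: 0.0217
t 9.1 pos [ 0.4298 -0.3286 -0.0005] psi 28.74 j7 0.06 open 0.0217 | shift xyz mm [ -0.4  -0.9 -12.5] yaw -0.06
```

View pics/s8.png

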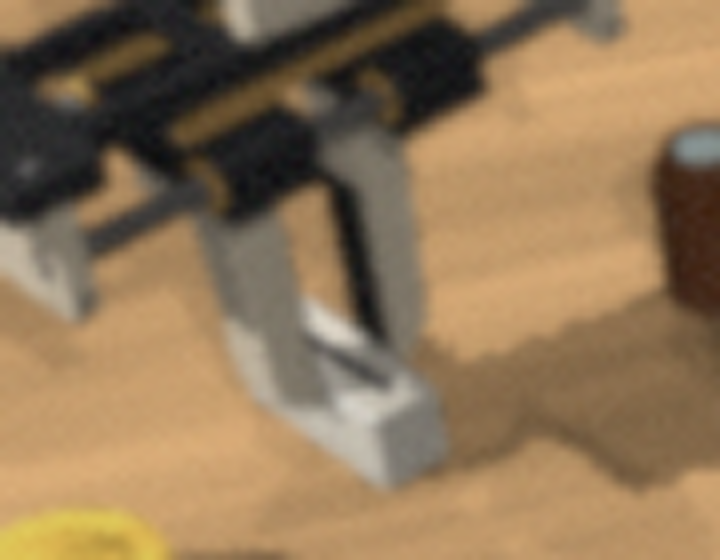

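```bash
python3 -m creep '[{"claw":1,"x":0,"y":0,"z":-0.02,"yaw":0},{"claw":1,"x":0,"y":0,"z":-0.03,"yaw":0},{"claw":1,"x":0,"y":0,"z":-0.03,"yaw":8.1},{"claw":1,"x":0,"y":0,"z":-0.02,"yaw":8.1},{"claw":1,"x":0,"y":0,"z":0,"yaw":8.2},{"claw":1,"x":0,"y":0,"z":0,"yaw":0}]' 15; python3 -c "
from h import *; go(.5715,.213,.1,4.3)"
```

```text
t: 9.9
ee_pos: [0.4297, -0.3284, 0.0994]
eef_rot: [3.141, 0.001, 0.078]
contact_force: [-0.2, 0.9, -1.1]
opening: 0.0217
t 9.9 pos [ 0.4297 -0.3284  0.0994] psi 4.46 j7 -0.35 open 0.0217 | shift xyz mm [ 183.4 -528.7   -0.8] yaw 0.16
```

```bash
python3 -m creep '[{"claw":1,"x":0.008,"y":-0.02,"z":0,"yaw":0},{"claw":1,"x":0.016,"y":-0.047,"z":0,"yaw":0},{"claw":1,"x":0.016,"y":-0.047,"z":0,"yaw":0},{"claw":1,"x":0.016,"y":-0.047,"z":0,"yaw":0},{"claw":1,"x":0.016,"y":-0.047,"z":0,"yaw":0},{"claw":1,"x":0.016,"y":-0.047,"z":0,"yaw":0},{"claw":1,"x":0.016,"y":-0.047,"z":0,"yaw":0},{"claw":1,"x":0.016,"y":-0.047,"z":0,"yaw":0},{"claw":1,"x":0.016,"y":-0.047,"z":0,"yaw":0},{"claw":1,"x":0.016,"y":-0.047,"z":0,"yaw":0},{"claw":1,"x":0.016,"y":-0.047,"z":0,"yaw":0},{"claw":1,"x":0.015,"y":-0.038,"z":0,"yaw":0}]' 15; python3 -m creep '[{"claw":1,"x":0,"y":0,"z":0,"yaw":0},{"claw":1,"x":0,"y":0,"z":0,"yaw":0},{"claw":1,"x":0,"y":0,"z":0,"yaw":0}]' ; python3 -c "
from h import *; go(.5715,.213,.03,4.3)
p,im=grab('top'); cv2.imwrite('pics/t1.png',cv2.resize(im[110:260,110:260],None,fx=4,fy=4,interpolation=cv2.INTER_CUBIC))
p,im=grab('wrist'); cv2.imwrite('pics/w8.png',im)
m=(im.max(2)<65).astype(np.uint8); m=cv2.morphologyEx(m,cv2.MORPH_OPEN,np.ones((5,5)))
cs,_=cv2.findContours(m,cv2.RETR_EXTERNAL,cv2.CHAIN_APPROX_NONE)
for c in cs:
    if not 300<cv2.contourArea(c)<8000: continue
    w=plane(p,c.reshape(-1,2),.021,True).astype(np.float32); r=cv2.minAreaRect(w*1000)
    print(c.reshape(-1,2).mean(0).round(),np.round(r[0],1),np.round(r[1],1),round(r[2],1))
"
```

```text
t: 11.4
ee_pos: [0.5718, 0.2142, 0.0986]
eef_rot: [-3.141, 0.002, 0.08]
contact_force: [0.6, -1.1, 0.4]
opening: 0.0217
t: 11.78
ee_pos: [0.5721, 0.2095, 0.0995]
eef_rot: [3.141, 0.001, 0.073]
contact_force: [0.1, -0.3, -0.2]
opening: 0.0214
t 11.78 pos [0.5721 0.2095 0.0995] psi 4.2 j7 -1.34 open 0.0214 | shift xyz mm [-0.3 -3.6 69.5] yaw -0.1
[232. 275.] [496.7 231. ] [59.3 31. ] 3.1
[495. 190.] [604.6 -72.8] [28.3 28.5] 89.8
[349. 197.] [581.4 118.7] [71.6 72.1] 7.2
[249. 175.] [593.3 214.4] [39.3 37.4] 4.8
[301. 121.] [644.4 172.8] [24.8 96.4] 4.1
[441.  35.] [758.9  34.2] [35.  20.6] 43.5
```

View pics/w8.png

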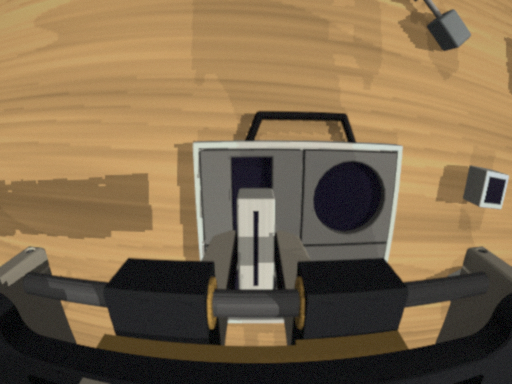

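View pics/t1.png

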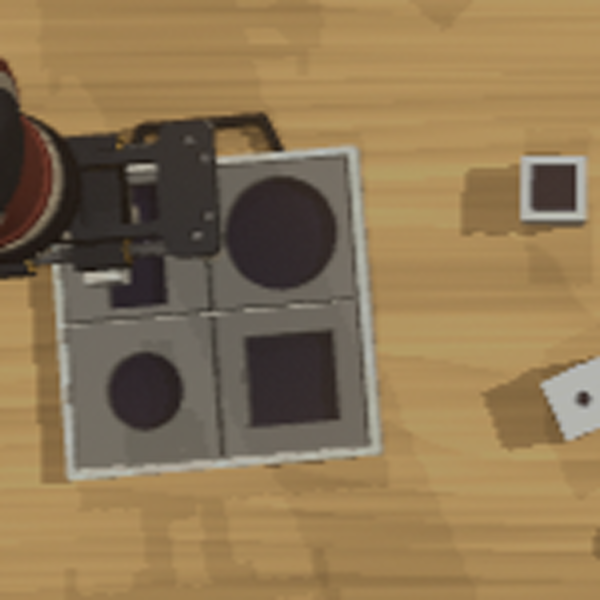

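The wrist and top cameras agree on the large pocket to 2 mm, so I trust the pocket positions. Lowering now.

```bash
python3 -m creep '[{"claw":1,"x":0,"y":-0.0035,"z":0.025,"yaw":0},{"claw":1,"x":0,"y":0,"z":0.025,"yaw":0},{"claw":1,"x":0,"y":0,"z":0.012,"yaw":0},{"claw":1,"x":0,"y":0,"z":0,"yaw":0},{"claw":1,"x":0,"y":0,"z":0,"yaw":0}]' 15; python3 -c "
from h import *; go(.5718,.213,.0105,4.3)"
```

```text
t: 12.5
ee_pos: [0.5729, 0.2149, 0.0384]
eef_rot: [-3.142, -0.002, 0.075]
contact_force: [0.1, 0.1, -1.6]
opening: 0.0219
t 12.5 pos [0.5729 0.2149 0.0384] psi 4.32 j7 -1.29 open 0.0219 | shift xyz mm [-1.3  1.8 27.9] yaw 0.02
```

```bash
python3 -m creep '[{"claw":1,"x":-0.001,"y":0.0015,"z":0.012,"yaw":0},{"claw":1,"x":0,"y":0,"z":0.008,"yaw":0},{"claw":1,"x":0,"y":0,"z":0.004,"yaw":0},{"claw":1,"x":0,"y":0,"z":0.002,"yaw":0},{"claw":1,"x":0,"y":0,"z":0,"yaw":0}]' 15; python3 -c "
from h import *; go(.5718,.213,.0105,4.3)"
```

```text
t: 13.12
ee_pos: [0.5711, 0.2135, 0.0114]
eef_rot: [3.141, 0.0, 0.076]
contact_force: [1.1, 0.1, -0.4]
opening: 0.0217
t 13.12 pos [0.5711 0.2135 0.0114] psi 4.34 j7 -1.27 open 0.0217 | shift xyz mm [0.6 0.6 0.9] yaw 0.04
```

```bash
python3 -m creep '[{"claw":1,"x":0,"y":0,"z":0.001,"yaw":0},{"claw":0.25,"x":0,"y":0,"z":0,"yaw":0},{"claw":0.25,"x":0,"y":0,"z":0,"yaw":0},{"claw":0.25,"x":0,"y":0,"z":0,"yaw":0},{"claw":0.25,"x":0,"y":0,"z":-0.01,"yaw":0},{"claw":0.25,"x":0,"y":0,"z":-0.03,"yaw":0},{"claw":0.25,"x":0,"y":0,"z":-0.05,"yaw":0}]' 15; python3 -c "
from h import *; go(.5885,-.3325,.1,4.3)
p,im=grab('wrist'); cv2.imwrite('pics/w9.png',im)"
```

```text
t: 14.0
ee_pos: [0.5699, 0.2135, 0.1006]
eef_rot: [3.141, 0.003, 0.076]
contact_force: [0.6, 0.5, 0.5]
opening: 0.0349
t 14.0 pos [0.5699 0.2135 0.1006] psi 4.34 j7 -1.35 open 0.0349 | shift xyz mm [-22.7 545.8   1.2] yaw 0.04
```

View pics/w9.png

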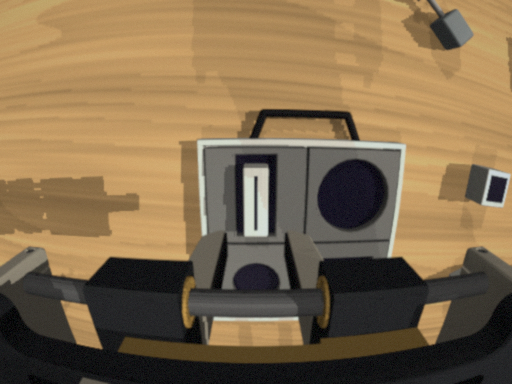

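The bar sits in the oblong pocket at (256,200), with felt visible all round it. Next is the lens cell.

```bash
python3 -m creep '[{"claw":-1,"x":-0.002,"y":0.03,"z":0,"yaw":0},{"claw":-1,"x":-0.002,"y":0.05,"z":0,"yaw":0},{"claw":-1,"x":-0.002,"y":0.05,"z":0,"yaw":0},{"claw":-1,"x":-0.002,"y":0.05,"z":0,"yaw":0},{"claw":-1,"x":-0.002,"y":0.05,"z":0,"yaw":0},{"claw":-1,"x":-0.002,"y":0.05,"z":0,"yaw":0},{"claw":-1,"x":-0.002,"y":0.05,"z":0,"yaw":0},{"claw":-1,"x":-0.002,"y":0.05,"z":0,"yaw":0},{"claw":-1,"x":-0.002,"y":0.05,"z":0,"yaw":0},{"claw":-1,"x":-0.002,"y":0.05,"z":0,"yaw":0},{"claw":-1,"x":-0.002,"y":0.04,"z":0,"yaw":0},{"claw":-1,"x":0,"y":0.02,"z":0,"yaw":0}]' 15;  python3 -m creep '[{"claw":-1,"x":0,"y":0,"z":0,"yaw":0},{"claw":-1,"x":0,"y":0,"z":0,"yaw":0},{"claw":-1,"x":0,"y":0,"z":0,"yaw":0}]' ; python3 -c "
from h import *; go(.5885,-.3325,.01,4.3)
p,im=grab('wrist'); cv2.imwrite('pics/w10.png',im)
H=cv2.cvtColor(im,cv2.COLOR_BGR2HSV); m=((H[...,1]<60)&(H[...,2]>120)).astype(np.uint8)
cs,_=cv2.findContours(m,cv2.RETR_EXTERNAL,cv2.CHAIN_APPROX_NONE)
for c in cs:
    if not 100<cv2.contourArea(c)<8000: continue
    w=plane(p,c.reshape(-1,2),.029,True).astype(np.float32); r=cv2.minAreaRect(w*1000)
    print(c.reshape(-1,2).mean(0).round(),np.round(r[0],1),np.round(r[1],1),round(r[2],1))
"
```

```text
t: 15.55
ee_pos: [0.589, -0.3299, 0.1012]
eef_rot: [3.139, 0.0, 0.072]
contact_force: [-0.5, -0.5, 0.1]
opening: 0.0927
t: 15.92
ee_pos: [0.591, -0.3239, 0.1004]
eef_rot: [-3.14, -0.0, 0.079]
contact_force: [0.1, 0.5, 0.4]
opening: 0.093
t 15.93 pos [ 0.591  -0.3239  0.1004] psi 4.52 j7 -0.58 open 0.093 | shift xyz mm [-3.2  8.5 90.3] yaw 0.22
[266. 203.] [ 591.3 -334.2] [37.9 39. ] 4.4
[ 20. 168.] [608.3 -57.4] [44.6 38.5] 88.1
```

View pics/w10.png

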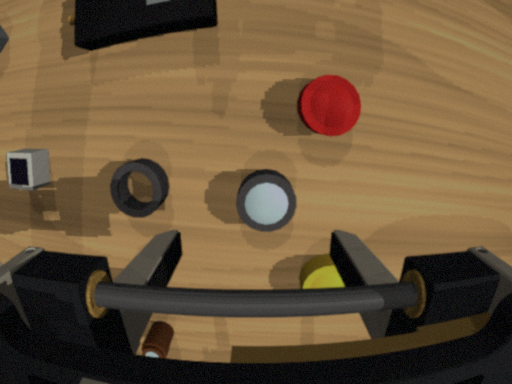

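The lens cell, with the pale dome at (266,203), lies at (0.590,-0.334), and both views agree. Descending over it.

```bash
python3 -m creep '[{"claw":-1,"x":-0.002,"y":0.0095,"z":0.03,"yaw":0},{"claw":-1,"x":0,"y":0,"z":0.03,"yaw":0},{"claw":-1,"x":0,"y":0,"z":0,"yaw":0},{"claw":-1,"x":0,"y":0,"z":0,"yaw":0}]' 15; python3 -c "
from h import *; go(.590,-.334,-.0015,4.3)
p,im=grab('scene'); cv2.imwrite('pics/s11.png',cv2.resize(im[190:290,90:210],None,fx=6,fy=6,interpolation=cv2.INTER_CUBIC))
p,im=grab('wrist'); cv2.imwrite('pics/w11.png',im)"
```

```text
t: 16.48
ee_pos: [0.5897, -0.3361, 0.0416]
eef_rot: [3.14, -0.001, 0.077]
contact_force: [-0.6, -1.0, 0.8]
opening: 0.0932
t 16.48 pos [ 0.5897 -0.3361  0.0416] psi 4.4 j7 -0.53 open 0.0932 | shift xyz mm [ 0.4 -2.2 43.1] yaw 0.1
```

View pics/s11.png

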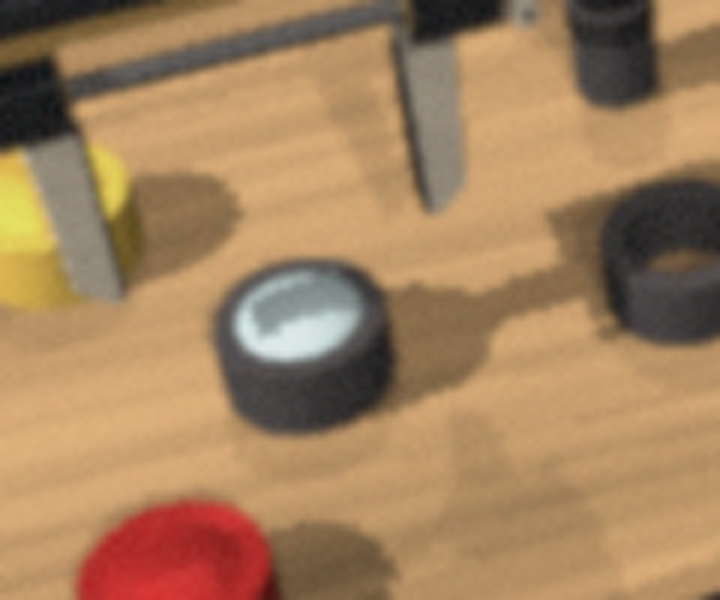

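View pics/w11.png

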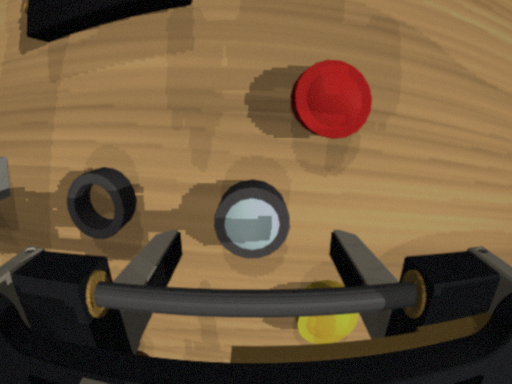

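```bash
python3 -m creep '[{"claw":-1,"x":0,"y":-0.002,"z":0.02,"yaw":0},{"claw":-1,"x":0,"y":0,"z":0.015,"yaw":0},{"claw":-1,"x":0,"y":0,"z":0.008,"yaw":0},{"claw":-1,"x":0,"y":0,"z":0,"yaw":0}]' 15; python3 -c "
from h import *; go(.590,-.334,-.0015,4.3)
p,im=grab('scene'); cv2.imwrite('pics/s12.png',cv2.resize(im[190:290,90:210],None,fx=6,fy=6,interpolation=cv2.INTER_CUBIC))"
```

```text
t: 17.08
ee_pos: [0.588, -0.3338, -0.0038]
eef_rot: [-3.141, 0.002, 0.076]
contact_force: [0.4, -0.5, 0.9]
opening: 0.0931
t 17.07 pos [ 0.588  -0.3338 -0.0038] psi 4.34 j7 -0.51 open 0.0931 | shift xyz mm [ 2.   0.3 -2.3] yaw 0.04
```

View pics/s12.png

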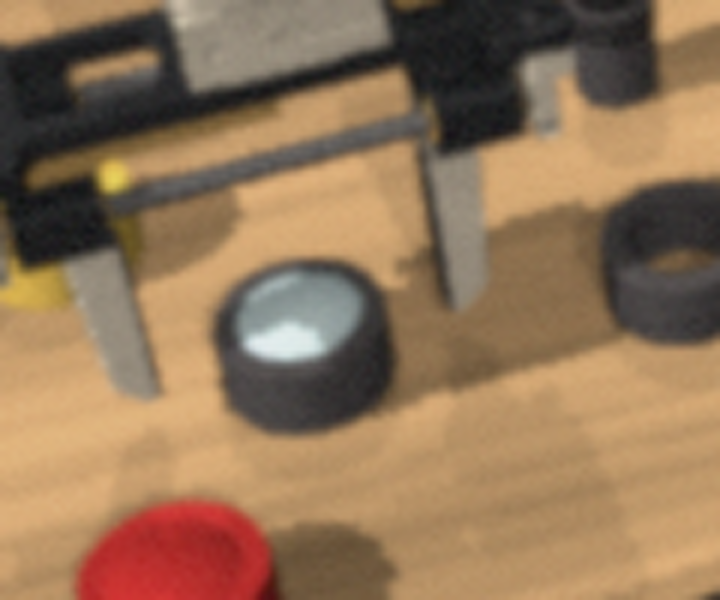

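```bash
python3 -m creep '[{"claw":-1,"x":0.001,"y":0,"z":-0.002,"yaw":0},{"claw":0,"x":0,"y":0,"z":0,"yaw":0},{"claw":1,"x":0,"y":0,"z":0,"yaw":0},{"claw":1,"x":0,"y":0,"z":0,"yaw":0},{"claw":1,"x":0,"y":0,"z":0,"yaw":0},{"claw":1,"x":0,"y":0,"z":0,"yaw":0},{"claw":1,"x":0,"y":0,"z":0,"yaw":0},{"claw":1,"x":0,"y":0,"z":0,"yaw":0}]' 15; python3 -c "
from h import *; go(.590,-.334,-.0015,4.3)"
```

```text
t: 18.12
ee_pos: [0.5896, -0.334, -0.0006]
eef_rot: [-3.141, 0.0, 0.076]
contact_force: [0.3, 0.2, -0.4]
opening: 0.0555
t 18.12 pos [ 0.5896 -0.334  -0.0006] psi 4.35 j7 -0.51 open 0.0555 | shift xyz mm [0.4 0.1 0.9] yaw 0.05
```

```bash
python3 -m creep '[{"claw":1,"x":0,"y":0,"z":-0.02,"yaw":0},{"claw":1,"x":0,"y":0,"z":-0.03,"yaw":0},{"claw":1,"x":0,"y":0,"z":-0.03,"yaw":0},{"claw":1,"x":0,"y":-0.01,"z":-0.02,"yaw":0},{"claw":1,"x":0.003,"y":-0.04,"z":0,"yaw":0},{"claw":1,"x":0.003,"y":-0.05,"z":0,"yaw":0},{"claw":1,"x":0.003,"y":-0.05,"z":0,"yaw":0},{"claw":1,"x":0.003,"y":-0.05,"z":0,"yaw":0},{"claw":1,"x":0.003,"y":-0.05,"z":0,"yaw":0},{"claw":1,"x":0.003,"y":-0.05,"z":0,"yaw":0},{"claw":1,"x":0.003,"y":-0.05,"z":0,"yaw":0},{"claw":1,"x":0.003,"y":-0.04,"z":0,"yaw":0}]' 15; python3 -c "
from h import *; go(.5795,.119,.0105,4.3)"
```

```text
t: 19.62
ee_pos: [0.5831, 0.0605, 0.0996]
eef_rot: [-3.14, 0.001, 0.079]
contact_force: [0.2, -0.6, -2.8]
opening: 0.0556
t 19.62 pos [0.5831 0.0605 0.0996] psi 4.5 j7 -1.08 open 0.0556 | shift xyz mm [  1.  -58.5  89.2] yaw 0.2
```

```bash
python3 -m creep '[{"claw":1,"x":0,"y":-0.03,"z":0,"yaw":0},{"claw":1,"x":0.001,"y":-0.025,"z":0,"yaw":0},{"claw":1,"x":0,"y":0,"z":0.02,"yaw":0},{"claw":1,"x":0,"y":0,"z":0.025,"yaw":0},{"claw":1,"x":0,"y":0,"z":0.01,"yaw":0},{"claw":1,"x":0,"y":0,"z":0,"yaw":0},{"claw":1,"x":0,"y":0,"z":0,"yaw":0}]' 15; python3 -c "
from h import *; go(.5795,.119,.0105,4.3)
p,im=grab('wrist'); cv2.imwrite('pics/w12.png',im)"
```

```text
t: 20.5
ee_pos: [0.5816, 0.1115, 0.0454]
eef_rot: [-3.142, -0.002, 0.076]
contact_force: [0.2, -0.2, -2.1]
opening: 0.0555
t 20.5 pos [0.5816 0.1115 0.0454] psi 4.34 j7 -1.12 open 0.0555 | shift xyz mm [-1.6 -7.7 34.9] yaw 0.04
```

View pics/w12.png

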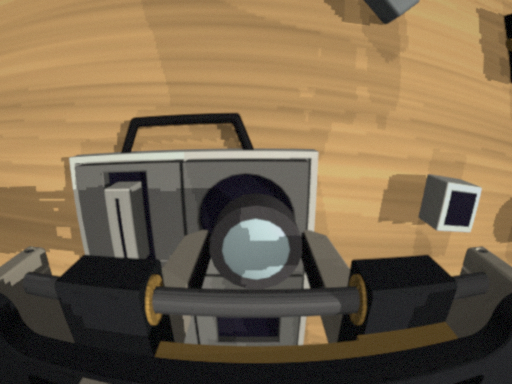

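```bash
python3 -m creep '[{"claw":1,"x":-0.0015,"y":-0.0075,"z":0.01,"yaw":0},{"claw":1,"x":0,"y":0,"z":0.01,"yaw":0},{"claw":1,"x":0,"y":0,"z":0,"yaw":0},{"claw":1,"x":0,"y":0,"z":0,"yaw":0}]' 15; python3 -c "
from h import *; go(.5795,.119,.0105,4.3)"
```

```text
t: 21.05
ee_pos: [0.5789, 0.1185, 0.0243]
eef_rot: [3.141, 0.0, 0.075]
contact_force: [0.0, 0.1, -2.4]
opening: 0.0552
t 21.05 pos [0.5789 0.1185 0.0243] psi 4.32 j7 -1.11 open 0.0552 | shift xyz mm [ 0.7 -0.4 13.8] yaw 0.02
```

```bash
python3 -m creep '[{"claw":1,"x":0,"y":0,"z":0.006,"yaw":0},{"claw":1,"x":0,"y":0,"z":0.004,"yaw":0},{"claw":1,"x":0,"y":0,"z":0.002,"yaw":0},{"claw":1,"x":0,"y":0,"z":0.0015,"yaw":0},{"claw":1,"x":0,"y":0,"z":0,"yaw":0}]' 15; python3 -c "
from h import *; go(.5795,.119,.0105,4.3)"
```

```text
t: 21.68
ee_pos: [0.5788, 0.1189, 0.0109]
eef_rot: [3.142, 0.0, 0.076]
contact_force: [-0.3, 0.5, -2.0]
opening: 0.0554
t 21.68 pos [0.5788 0.1189 0.0109] psi 4.35 j7 -1.1 open 0.0554 | shift xyz mm [ 0.7 -0.1  0.4] yaw 0.05
```

```bash
python3 -m creep '[{"claw":1,"x":0,"y":0,"z":0.001,"yaw":0},{"claw":1,"x":0,"y":0,"z":0,"yaw":0}]' 15; python3 -c "
from h import *; go(.5795,.119,.0105,4.3);print(state()['contact_force'])"
```

```text
t: 21.92
ee_pos: [0.579, 0.1189, 0.0104]
eef_rot: [-3.141, -0.0, 0.076]
contact_force: [-0.3, -0.2, 1.5]
opening: 0.0551
t 21.93 pos [0.579  0.1189 0.0104] psi 4.34 j7 -1.1 open 0.0551 | shift xyz mm [ 0.5 -0.1 -0.1] yaw 0.04
[-0.3117905  -0.23763673  1.53277524]
```

Touched down (force went from -2 to +1.5 N). Release and lift.

```bash
python3 -m creep '[{"claw":-0.5,"x":0,"y":0,"z":0,"yaw":0},{"claw":-0.5,"x":0,"y":0,"z":0,"yaw":0},{"claw":-0.5,"x":0,"y":0,"z":0,"yaw":0},{"claw":-0.5,"x":0,"y":0,"z":-0.01,"yaw":0},{"claw":-0.5,"x":0,"y":0,"z":-0.03,"yaw":0},{"claw":-0.5,"x":0,"y":0,"z":-0.05,"yaw":0},{"claw":-0.5,"x":0,"y":0,"z":0,"yaw":0}]' 15; python3 -c "
from h import *; go(.6051,-.0591,.1,-.4)
p,im=grab('wrist'); cv2.imwrite('pics/w13.png',im)"
```

```text
t: 22.8
ee_pos: [0.5822, 0.1183, 0.1046]
eef_rot: [-3.141, -0.009, 0.075]
contact_force: [0.3, -0.3, 0.0]
opening: 0.0697
t 22.8 pos [0.5822 0.1183 0.1046] psi 4.32 j7 -1.18 open 0.0697 | shift xyz mm [  9.5 178.6   4.6] yaw 4.72
```

View pics/w13.png

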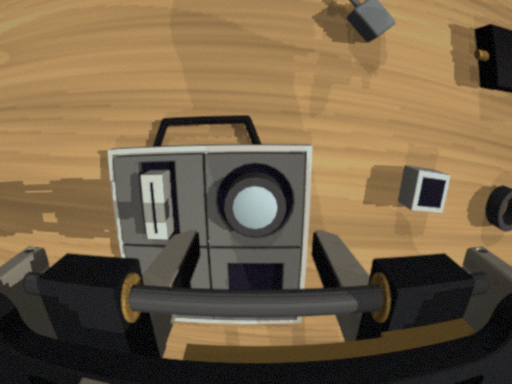

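The lens cell is down in its pocket at (255,203). Next is the grating mount.

```bash
python3 -m creep '[{"claw":-1,"x":0.003,"y":0.03,"z":0,"yaw":1.5},{"claw":-1,"x":0.003,"y":0.045,"z":0,"yaw":1.6},{"claw":-1,"x":0.003,"y":0.045,"z":0,"yaw":1.6},{"claw":-1,"x":0.003,"y":0.04,"z":0,"yaw":0},{"claw":-1,"x":0.003,"y":0.019,"z":0,"yaw":0},{"claw":-1,"x":0,"y":0,"z":0.0,"yaw":0},{"claw":-1,"x":0,"y":0,"z":0.0,"yaw":0},{"claw":-1,"x":0,"y":0,"z":0,"yaw":0}]' 15; python3 -c "
from h import *; go(.6051,-.0591,0.002,-.4)
p,im=grab('wrist'); cv2.imwrite('pics/w14.png',im)
H=cv2.cvtColor(im,cv2.COLOR_BGR2HSV); m=((H[...,1]<70)&(H[...,2]>140)).astype(np.uint8)
cs,_=cv2.findContours(m,cv2.RETR_EXTERNAL,cv2.CHAIN_APPROX_NONE)
for c in cs:
    if not 100<cv2.contourArea(c)<8000: continue
    w=plane(p,c.reshape(-1,2),.034,True).astype(np.float32); r=cv2.minAreaRect(w*1000)
    print(c.reshape(-1,2).mean(0).round(),np.round(r[0],1),np.round(r[1],1),round(r[2],1))
"
```

```text
t: 23.85
ee_pos: [0.599, -0.057, 0.0996]
eef_rot: [-3.14, 0.001, -0.003]
contact_force: [-0.9, 0.1, -0.5]
opening: 0.0931
t 23.85 pos [ 0.599  -0.057   0.0996] psi -0.16 j7 -0.97 open 0.0931 | shift xyz mm [ 6.2  2.2 97.6] yaw 0.24
[276. 324.] [466.5 -80.6] [29.7 43.1] 21.7
[259. 195.] [607.3 -60.4] [40.6 41.5] 88.8
[ 80. 178.] [610.3 149.8] [ 48.2 181.8] 3.6
```

View pics/w14.png

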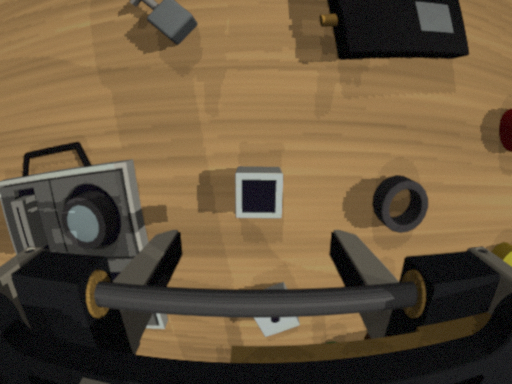

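The mount is square in view at (259,195), lying at (0.606,-0.060). I can see its big window, so it isn't the plain block at (276,324).

```bash
python3 -m creep '[{"claw":-1,"x":0.007,"y":0.003,"z":0.03,"yaw":0.5},{"claw":-1,"x":0,"y":0,"z":0.03,"yaw":0},{"claw":-1,"x":0,"y":0,"z":0,"yaw":0},{"claw":-1,"x":0,"y":0,"z":0,"yaw":0}]' 15; python3 -c "
from h import *; go(.606,-.060,0.000,-.8)"
```

```text
t: 24.4
ee_pos: [0.6066, -0.0625, 0.041]
eef_rot: [3.141, -0.001, -0.014]
contact_force: [0.1, 0.3, 0.3]
opening: 0.0924
t 24.4 pos [ 0.6066 -0.0625  0.041 ] psi -0.82 j7 -0.93 open 0.0924 | shift xyz mm [-0.7 -2.5 41. ] yaw -0.02
```

```bash
python3 -m creep '[{"claw":-1,"x":0,"y":-0.002,"z":0.02,"yaw":0},{"claw":-1,"x":0,"y":0,"z":0.014,"yaw":0},{"claw":-1,"x":0,"y":0,"z":0.006,"yaw":0},{"claw":-0.4,"x":0,"y":0,"z":0,"yaw":0},{"claw":1,"x":0,"y":0,"z":0,"yaw":0},{"claw":1,"x":0,"y":0,"z":0,"yaw":0},{"claw":1,"x":0,"y":0,"z":0,"yaw":0},{"claw":1,"x":0,"y":0,"z":0,"yaw":0},{"claw":1,"x":0,"y":0,"z":0,"yaw":0},{"claw":1,"x":0,"y":0,"z":0,"yaw":0}]' 15; python3 -c "
from h import *; go(.606,-.060,0.000,-.8)
p,im=grab('wrist'); cv2.imwrite('pics/w15.png',im)"
```

```text
t: 25.65
ee_pos: [0.606, -0.0604, 0.0001]
eef_rot: [-3.141, -0.0, -0.015]
contact_force: [0.0, 1.6, 1.5]
opening: 0.0419
t 25.65 pos [ 6.06e-01 -6.04e-02  1.00e-04] psi -0.85 j7 -0.9 open 0.0419 | shift xyz mm [ 0.  -0.4  0.1] yaw -0.05
```

View pics/w15.png

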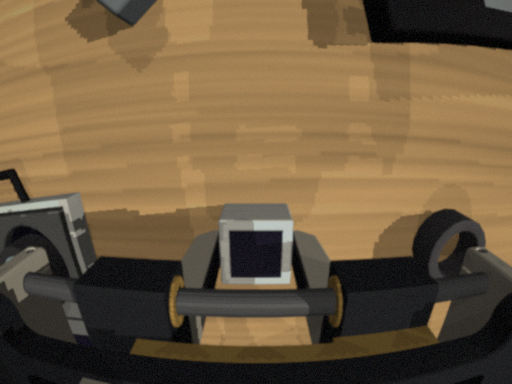

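```bash
python3 -m creep '[{"claw":1,"x":0,"y":0,"z":-0.02,"yaw":0},{"claw":1,"x":0,"y":0,"z":-0.03,"yaw":0},{"claw":1,"x":0,"y":0,"z":-0.03,"yaw":-2.5},{"claw":1,"x":0,"y":0,"z":-0.02,"yaw":-2.6},{"claw":1,"x":-0.01,"y":-0.02,"z":0,"yaw":0},{"claw":1,"x":-0.025,"y":-0.038,"z":0,"yaw":0},{"claw":1,"x":-0.025,"y":-0.038,"z":0,"yaw":0},{"claw":1,"x":-0.025,"y":-0.038,"z":0,"yaw":0},{"claw":1,"x":-0.02,"y":-0.028,"z":0,"yaw":0},{"claw":1,"x":-0.005,"y":-0.01,"z":0,"yaw":0},{"claw":1,"x":0,"y":0,"z":0,"yaw":0},{"claw":1,"x":0,"y":0,"z":0,"yaw":0}]' 15; python3 -c "
from h import *; go(.4843,.1113,0.04,4.3)
p,im=grab('wrist'); cv2.imwrite('pics/w16.png',im)"
```

```text
t: 27.2
ee_pos: [0.4848, 0.1012, 0.1004]
eef_rot: [3.14, -0.002, 0.072]
contact_force: [0.2, 0.0, -1.7]
opening: 0.0419
t 27.2 pos [0.4848 0.1012 0.1004] psi 4.13 j7 -1.13 open 0.0419 | shift xyz mm [  0.1 -10.2  60.4] yaw -0.17
```

View pics/w16.png

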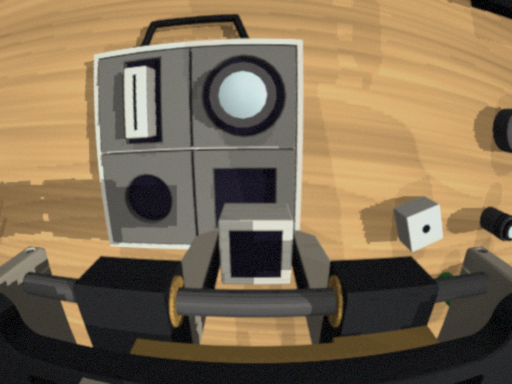

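```bash
python3 -m creep '[{"claw":1,"x":0,"y":-0.01,"z":0.02,"yaw":0},{"claw":1,"x":0,"y":0,"z":0.03,"yaw":0},{"claw":1,"x":0,"y":0,"z":0.015,"yaw":0},{"claw":1,"x":0,"y":0,"z":0,"yaw":0},{"claw":1,"x":0,"y":0,"z":0,"yaw":0}]' 15; python3 -c "
from h import *; go(.4843,.1113,0.0115,4.3)"
```

```text
t: 27.88
ee_pos: [0.4837, 0.1122, 0.0357]
eef_rot: [3.141, -0.002, 0.073]
contact_force: [-0.2, -0.3, -1.4]
opening: 0.0418
t 27.88 pos [0.4837 0.1122 0.0357] psi 4.19 j7 -1.05 open 0.0418 | shift xyz mm [ 0.5  0.9 24.2] yaw -0.11
```

```bash
python3 -m creep '[{"claw":1,"x":0,"y":0.0005,"z":0.01,"yaw":0},{"claw":1,"x":0,"y":0,"z":0.008,"yaw":0},{"claw":1,"x":0,"y":0,"z":0.004,"yaw":0},{"claw":1,"x":0,"y":0,"z":0.002,"yaw":0},{"claw":1,"x":0,"y":0,"z":0,"yaw":0}]' 15; python3 -c "
from h import *; go(.4843,.1113,0.0115,4.3)"
```

```text
t: 28.5
ee_pos: [0.4829, 0.1122, 0.011]
eef_rot: [3.142, -0.0, 0.074]
contact_force: [0.5, 0.0, -1.9]
opening: 0.0414
t 28.5 pos [0.4829 0.1122 0.011 ] psi 4.23 j7 -1.01 open 0.0414 | shift xyz mm [ 1.3  1.  -0.5] yaw -0.07
```

```bash
python3 -m creep '[{"claw":1,"x":0,"y":0,"z":0.0005,"yaw":0},{"claw":1,"x":0,"y":0,"z":0,"yaw":0}]' 15; python3 -c "
from h import *; go(.4843,.1113,0.0115,4.3)"
```

```text
t: 28.75
ee_pos: [0.483, 0.1122, 0.011]
eef_rot: [-3.141, -0.001, 0.074]
contact_force: [-2.2, 0.3, 5.6]
opening: 0.042
t 28.75 pos [0.483  0.1122 0.011 ] psi 4.23 j7 -1.01 open 0.042 | shift xyz mm [ 1.3  1.  -0.5] yaw -0.07
```

Touched down. Release and lift.

```bash
python3 -m creep '[{"claw":-0.2,"x":0,"y":0,"z":0,"yaw":0},{"claw":-0.2,"x":0,"y":0,"z":0,"yaw":0},{"claw":-0.2,"x":0,"y":0,"z":0,"yaw":0},{"claw":-0.2,"x":0,"y":0,"z":-0.01,"yaw":0},{"claw":-0.2,"x":0,"y":0,"z":-0.03,"yaw":0},{"claw":-0.2,"x":0,"y":0,"z":-0.05,"yaw":0},{"claw":-0.2,"x":0,"y":0,"z":-0.03,"yaw":0},{"claw":-0.2,"x":0,"y":0,"z":0,"yaw":0}]' 15; python3 -c "
from h import *; go(.475,-.203,.13,4.3)
p,im=grab('wrist'); cv2.imwrite('pics/w17.png',im)"
```

```text
t: 29.75
ee_pos: [0.4845, 0.1123, 0.1329]
eef_rot: [-3.141, -0.005, 0.074]
contact_force: [0.4, 0.6, 0.8]
opening: 0.0556
t 29.75 pos [0.4845 0.1123 0.1329] psi 4.25 j7 -1.19 open 0.0556 | shift xyz mm [-32.9 313.8   2.4] yaw -0.05
```

View pics/w17.png

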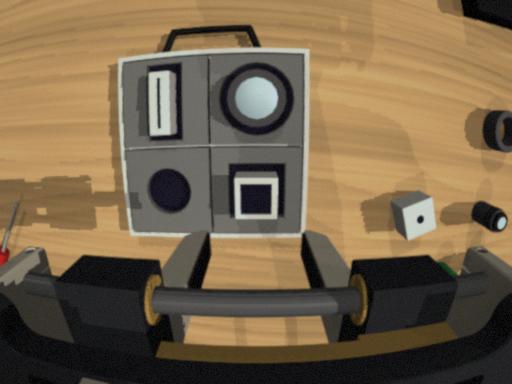

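The grating mount sits in the square pocket at (257,195). Last is the eyepiece.

```bash
python3 -m creep '[{"claw":-0.6,"x":-0.003,"y":0.03,"z":0,"yaw":0},{"claw":-0.6,"x":-0.005,"y":0.05,"z":0,"yaw":0},{"claw":-0.6,"x":-0.005,"y":0.05,"z":0,"yaw":0},{"claw":-0.6,"x":-0.005,"y":0.05,"z":0,"yaw":0},{"claw":-0.6,"x":-0.005,"y":0.05,"z":0,"yaw":0},{"claw":-0.6,"x":-0.005,"y":0.045,"z":0,"yaw":0},{"claw":-0.6,"x":-0.003,"y":0.03,"z":0,"yaw":0},{"claw":-0.6,"x":-0.002,"y":0.009,"z":0,"yaw":0},{"claw":-0.6,"x":0,"y":0,"z":0,"yaw":0},{"claw":-0.6,"x":0,"y":0,"z":0,"yaw":0},{"claw":-0.6,"x":0,"y":0,"z":0,"yaw":0}]' 15; python3 -c "
from h import *; go(.475,-.203,.05,4.3)
p,im=grab('wrist'); cv2.imwrite('pics/w18.png',im)
H=cv2.cvtColor(im,cv2.COLOR_BGR2HSV); m=((H[...,1]<70)&(H[...,2]>130)).astype(np.uint8)
cs,_=cv2.findContours(m,cv2.RETR_EXTERNAL,cv2.CHAIN_APPROX_NONE)
for c in cs:
    if not 30<cv2.contourArea(c)<8000: continue
    w=plane(p,c.reshape(-1,2),.05,True).astype(np.float32); r=cv2.minAreaRect(w*1000)
    print(c.reshape(-1,2).mean(0).round(),np.round(r[0],1),np.round(r[1],1),round(r[2],1))
"
```

```text
t: 31.18
ee_pos: [0.4734, -0.2017, 0.1302]
eef_rot: [-3.141, 0.0, 0.077]
contact_force: [0.4, 0.3, -0.4]
opening: 0.0745
t 31.18 pos [ 0.4734 -0.2017  0.1302] psi 4.38 j7 -0.6 open 0.0745 | shift xyz mm [ 1.5  1.5 80.2] yaw 0.08
[206. 278.] [ 383.8 -156.2] [15.8 15.5] 43.6
[265. 269.] [ 400.7 -217.6] [15.2 15. ] 73.2
[258. 197.] [ 477.1 -204. ] [14.5 14.9] 4.4
[139. 185.] [476.5 -85.6] [39.  40.3] 22.6
[ 10. 165.] [490.9  96.1] [31.4 25.7] 4.0
[ 4. 94.] [579.5  97.1] [36.4 19.7] 2.9
[ 36. 100.] [551.   69.4] [150.7  71.5] 4.6
```

View pics/w18.png

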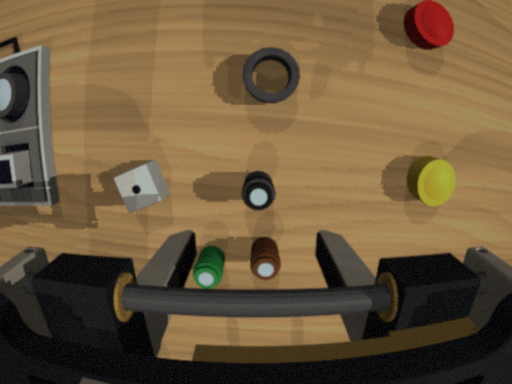

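The eyepiece is the black barrel at (258,195), lying at (0.476,-0.204). The brown (265,258) and green (209,268) look-alikes lie clear of the fingers, about 76 mm back.

```bash
python3 -m creep '[{"claw":-0.5,"x":0.0025,"y":0.0025,"z":0.03,"yaw":0},{"claw":-0.5,"x":0,"y":0,"z":0.035,"yaw":0},{"claw":-0.5,"x":0,"y":0,"z":0.015,"yaw":0},{"claw":-0.5,"x":0,"y":0,"z":0,"yaw":0},{"claw":-0.5,"x":0,"y":0,"z":0,"yaw":0}]' 15; python3 -c "
from h import *; go(.476,-.204,.001,4.3)"
```

```text
t: 31.85
ee_pos: [0.4766, -0.2061, 0.0515]
eef_rot: [3.14, -0.002, 0.074]
contact_force: [0.1, 0.1, -0.0]
opening: 0.0699
t 31.85 pos [ 0.4766 -0.2061  0.0515] psi 4.24 j7 -0.5 open 0.0699 | shift xyz mm [-0.5 -2.2 50.5] yaw -0.06
```

```bash
python3 -m creep '[{"claw":-0.5,"x":0,"y":-0.002,"z":0.02,"yaw":0},{"claw":-0.5,"x":0,"y":0,"z":0.02,"yaw":0},{"claw":-0.5,"x":0,"y":0,"z":0.01,"yaw":0},{"claw":-0.5,"x":0,"y":0,"z":0,"yaw":0},{"claw":1,"x":0,"y":0,"z":0,"yaw":0},{"claw":1,"x":0,"y":0,"z":0,"yaw":0},{"claw":1,"x":0,"y":0,"z":0,"yaw":0},{"claw":1,"x":0,"y":0,"z":0,"yaw":0},{"claw":1,"x":0,"y":0,"z":0,"yaw":0},{"claw":1,"x":0,"y":0,"z":0,"yaw":0}]' 15; python3 -c "
from h import *; go(.476,-.204,.001,4.3)
p,im=grab('wrist'); cv2.imwrite('pics/w19.png',im)"
```

```text
t: 33.1
ee_pos: [0.4757, -0.2037, 0.0006]
eef_rot: [3.141, -0.0, 0.074]
contact_force: [-0.3, 0.8, 1.9]
opening: 0.0314
t 33.1 pos [ 0.4757 -0.2037  0.0006] psi 4.24 j7 -0.43 open 0.0314 | shift xyz mm [ 0.3  0.3 -0.4] yaw -0.06
```

View pics/w19.png

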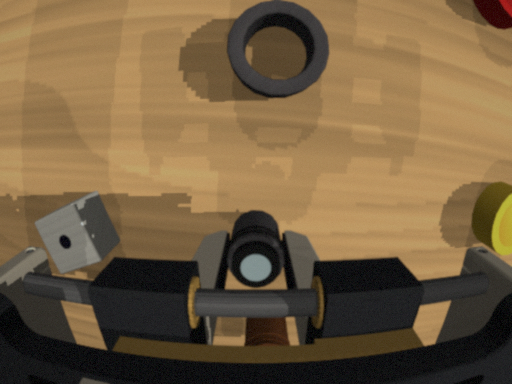

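```bash
python3 -m creep '[{"claw":1,"x":0,"y":0,"z":-0.02,"yaw":0},{"claw":1,"x":0,"y":0,"z":-0.03,"yaw":0},{"claw":1,"x":0,"y":0,"z":-0.03,"yaw":0},{"claw":1,"x":0,"y":0,"z":-0.03,"yaw":0},{"claw":1,"x":0.001,"y":-0.025,"z":0,"yaw":0},{"claw":1,"x":0.004,"y":-0.045,"z":0,"yaw":0},{"claw":1,"x":0.004,"y":-0.045,"z":0,"yaw":0},{"claw":1,"x":0.004,"y":-0.045,"z":0,"yaw":0},{"claw":1,"x":0.004,"y":-0.045,"z":0,"yaw":0},{"claw":1,"x":0.004,"y":-0.045,"z":0,"yaw":0},{"claw":1,"x":0.004,"y":-0.045,"z":0,"yaw":0},{"claw":1,"x":0.003,"y":-0.035,"z":0,"yaw":0}]' 15; python3 -c "
from h import *; go(.4773,.2055,.011,4.3)"
```

```text
t: 34.65
ee_pos: [0.4783, 0.1299, 0.1099]
eef_rot: [-3.141, 0.001, 0.076]
contact_force: [1.3, -0.7, -1.7]
opening: 0.0317
t 34.65 pos [0.4783 0.1299 0.1099] psi 4.36 j7 -1.19 open 0.0317 | shift xyz mm [  4.9 -75.4  98.9] yaw 0.06
```

```bash
python3 -m creep '[{"claw":1,"x":0.002,"y":-0.035,"z":0,"yaw":0},{"claw":1,"x":0.002,"y":-0.028,"z":0,"yaw":0},{"claw":1,"x":0.001,"y":-0.012,"z":0,"yaw":0},{"claw":1,"x":0,"y":0,"z":0.02,"yaw":0},{"claw":1,"x":0,"y":0,"z":0.025,"yaw":0},{"claw":1,"x":0,"y":0,"z":0.01,"yaw":0},{"claw":1,"x":0,"y":0,"z":0,"yaw":0},{"claw":1,"x":0,"y":0,"z":0,"yaw":0}]' 15; python3 -c "
from h import *; go(.4773,.2055,.011,4.3)
p,im=grab('wrist'); cv2.imwrite('pics/w20.png',im)"
```

```text
t: 35.65
ee_pos: [0.4793, 0.2024, 0.0562]
eef_rot: [-3.141, -0.001, 0.073]
contact_force: [-0.5, -0.3, -1.6]
opening: 0.0316
t 35.65 pos [0.4793 0.2024 0.0562] psi 4.21 j7 -1.25 open 0.0316 | shift xyz mm [-1.8 -3.2 45.2] yaw -0.09
```

View pics/w20.png

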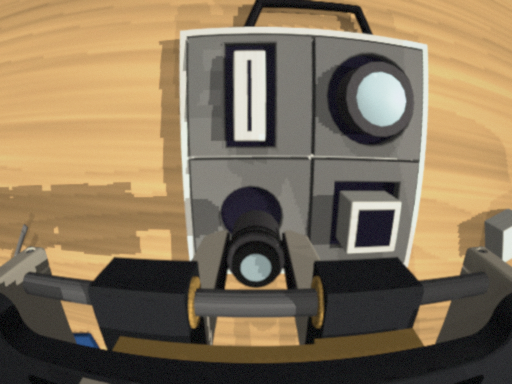

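```bash
python3 -m creep '[{"claw":1,"x":-0.0015,"y":-0.003,"z":0.015,"yaw":0},{"claw":1,"x":0,"y":0,"z":0.015,"yaw":0},{"claw":1,"x":0,"y":0,"z":0,"yaw":0},{"claw":1,"x":0,"y":0,"z":0,"yaw":0}]' 15; python3 -c "
from h import *; go(.4773,.2055,.0115,4.3)"
```

```text
t: 36.2
ee_pos: [0.477, 0.2053, 0.0253]
eef_rot: [3.141, 0.0, 0.074]
contact_force: [1.3, -0.1, -1.6]
opening: 0.0315
t 36.2 pos [0.477  0.2053 0.0253] psi 4.23 j7 -1.21 open 0.0315 | shift xyz mm [ 0.4 -0.2 13.8] yaw -0.07
```

```bash
python3 -m creep '[{"claw":1,"x":0,"y":0,"z":0.006,"yaw":0},{"claw":1,"x":0,"y":0,"z":0.004,"yaw":0},{"claw":1,"x":0,"y":0,"z":0.002,"yaw":0},{"claw":1,"x":0,"y":0,"z":0.001,"yaw":0},{"claw":1,"x":0,"y":0,"z":0,"yaw":0}]' 15; python3 -c "
from h import *; go(.4773,.2055,.0115,4.3)"
```

```text
t: 36.83
ee_pos: [0.4769, 0.2056, 0.0124]
eef_rot: [-3.142, 0.0, 0.074]
contact_force: [0.0, -0.3, -1.6]
opening: 0.0317
t 36.83 pos [0.4769 0.2056 0.0124] psi 4.24 j7 -1.2 open 0.0317 | shift xyz mm [0.4 0.1 0.9] yaw -0.06
```

```bash
python3 -m creep '[{"claw":1,"x":0,"y":0,"z":0.001,"yaw":0},{"claw":1,"x":0,"y":0,"z":0,"yaw":0}]' 15; python3 -c "
from h import *; go(.4773,.2055,.0115,4.3)"
```

```text
t: 37.08
ee_pos: [0.477, 0.2056, 0.0116]
eef_rot: [-3.141, -0.0, 0.074]
contact_force: [-0.4, -1.0, -0.3]
opening: 0.0313
t 37.08 pos [0.477  0.2056 0.0116] psi 4.24 j7 -1.19 open 0.0313 | shift xyz mm [0.3 0.1 0.1] yaw -0.06
```

Nearly loaded on the floor. One small step more, then open slightly and lift straight up.

```bash
python3 -m creep '[{"claw":1,"x":0,"y":0,"z":0.0004,"yaw":0},{"claw":1,"x":0,"y":0,"z":0,"yaw":0},{"claw":0,"x":0,"y":0,"z":0,"yaw":0},{"claw":0,"x":0,"y":0,"z":0,"yaw":0},{"claw":0,"x":0,"y":0,"z":0,"yaw":0},{"claw":0,"x":0,"y":0,"z":0,"yaw":0},{"claw":0,"x":0,"y":0,"z":-0.01,"yaw":0},{"claw":0,"x":0,"y":0,"z":-0.03,"yaw":0},{"claw":0,"x":0,"y":0,"z":-0.05,"yaw":0},{"claw":0,"x":0,"y":0,"z":-0.05,"yaw":0},{"claw":0,"x":0,"y":0,"z":0,"yaw":0}]' 15; python3 -m creep '[{"claw":0,"x":-0.02,"y":0.05,"z":0,"yaw":0},{"claw":0,"x":-0.02,"y":0.06,"z":0,"yaw":0},{"claw":0,"x":0,"y":0.06,"z":0,"yaw":0},{"claw":0,"x":0,"y":0.06,"z":0,"yaw":0},{"claw":0,"x":0,"y":0.06,"z":0,"yaw":0},{"claw":0,"x":0,"y":0.05,"z":0,"yaw":0},{"claw":0,"x":0,"y":0,"z":0,"yaw":0},{"claw":0,"x":0,"y":0,"z":0,"yaw":0}]'
python3 - <<'E'
from h import *
p,im=grab('top'); cv2.imwrite('pics/t2full.png',im); cv2.imwrite('pics/t2.png',cv2.resize(im[110:260,110:310],None,fx=4,fy=4,interpolation=cv2.INTER_CUBIC))
p2,im2=grab('scene'); cv2.imwrite('pics/s20.png',cv2.resize(im2[140:240,170:420],None,fx=3.2,fy=3.2,interpolation=cv2.INTER_CUBIC))
E
```

```text
t: 38.45
ee_pos: [0.4798, 0.2058, 0.1552]
eef_rot: [-3.139, -0.008, 0.074]
contact_force: [0.0, 0.1, 0.1]
opening: 0.0466
t: 39.45
ee_pos: [0.4616, -0.1346, 0.1504]
eef_rot: [-3.14, 0.002, 0.074]
contact_force: [0.3, 0.7, 0.2]
opening: 0.0465
```

View pics/t2.png

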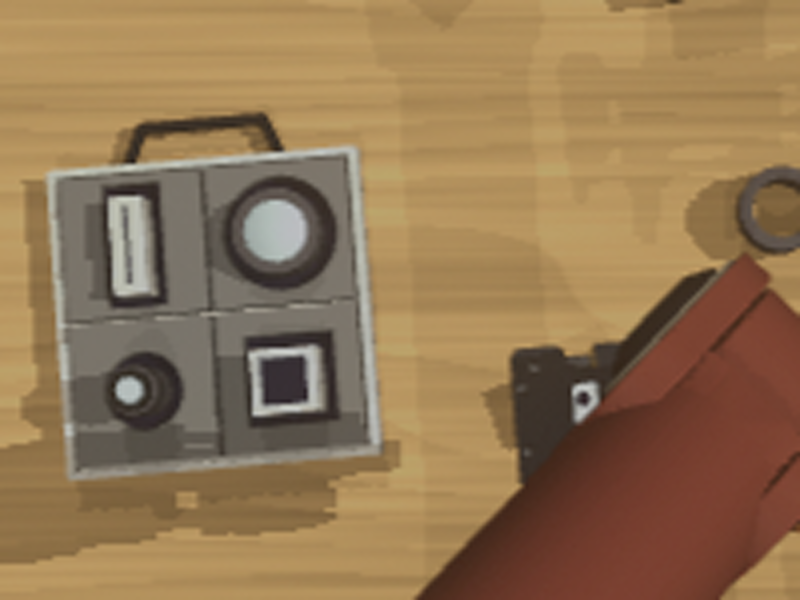

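View pics/s20.png

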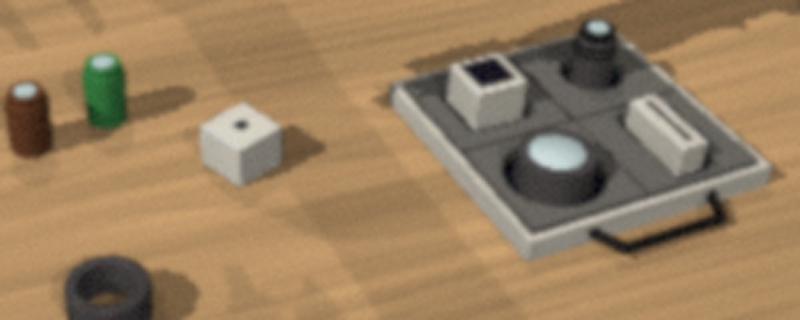

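All four pieces look upright and seated in both views. I'll put numbers on it.

Run:
```python
from h import *
p=viewer.camera_params("top"); a=cv2.imread('pics/top0.png'); b=cv2.imread('pics/t2full.png')
def f(im,box,z,n,sm=70,vm=110):
    H=cv2.cvtColor(im,cv2.COLOR_BGR2HSV); u0,v0,u1,v1=box; m=np.zeros(im.shape[:2],np.uint8); m[v0:v1,u0:u1]=((H[...,1]<sm)&(H[...,2]>vm))[v0:v1,u0:u1]
    c=max(cv2.findContours(m,cv2.RETR_EXTERNAL,cv2.CHAIN_APPROX_NONE)[0],key=cv2.contourArea)
    w=plane(p,c.reshape(-1,2),z).astype(np.float32); r=cv2.minAreaRect(w*1000); print(n,np.round(r[0],1),np.round(r[1],1))
f(b,(137,200,150,215),.061,'eyepiece vs 477,205.5',60,120)
f(b,(168,155,192,180),.040,'lens vs 579.5,119',60,130)
f(b,(170,194,193,217),.045,'grating vs 484,111.4',60,130)
f(b,(135,155,152,188),.037,'slit vs 571.5,213',60,130)
# look-alikes: ring patch shift
g0=cv2.cvtColor(a,cv2.COLOR_BGR2GRAY);g1=cv2.cvtColor(b,cv2.COLOR_BGR2GRAY)
r=cv2.matchTemplate(g1[140:185,282:330],g0[148:177,290:321],cv2.TM_CCOEFF_NORMED); print('ring shift px',np.array(cv2.minMaxLoc(r)[3])-[8,8],r.max())
s0=cv2.cvtColor(cv2.imread('pics/scene0.png'),cv2.COLOR_BGR2GRAY); s1=cv2.cvtColor(grab('scene')[1],cv2.COLOR_BGR2GRAY)
for n,(u,v) in dict(block=(245,185),ring=(204,233)).items():
    r=cv2.matchTemplate(s1[v-24:v+24,u-24:u+24],s0[v-16:v+16,u-16:u+16],cv2.TM_CCOEFF_NORMED); print(n,'scene shift px',np.array(cv2.minMaxLoc(r)[3])-[8,8],r.max())
```

```text
eyepiece vs 477,205.5 [476.7 205.8] [14.2 14. ]
lens vs 579.5,119 [578.6 118.6] [38.2 37.8]
grating vs 484,111.4 [482.6 111. ] [41.  44.2]
slit vs 571.5,213 [569.3 211.9] [63.9 25.6]
ring shift px [0 0] 0.9514055
block scene shift px [0 0] 0.9870258
ring scene shift px [0 0] 0.9951645
```

All pieces are within about 3 mm of their pocket centres and the look-alikes haven't moved, so I'm handing in.

```bash
python3 -c "
from bench import sign_off,state; print(state()['t'],abs(state()['qvel']).max()); print(sign_off())"
```

```text
39.6 0.0056237499337896246
the job is handed in; nothing more can be done
None
```

All four kit pieces are packed in their own pockets, upright and released. I handed the job in at about 39.6 s of the 106 s allowed; the sign-off gives no verdict.

- **Placement:** the last top view puts each piece within about 3 mm of its pocket centre, against the 14 mm allowed. The offsets are eyepiece 0.4 mm, lens cell 1.0 mm, grating mount 1.5 mm and slit bar 2.5 mm.
- **Seating depth:** I did not measure it directly. The scene and top views show the pieces upright and down. The force at touchdown was clear for the lens cell and grating mount, weak for the eyepiece and not visible for the slit bar.
- **Ring and block:** the empty ring and the solid block did not shift in the images (0 px).

Two checks disagreed along the way:
- **Fingertip height:** the fingertips sit about 14 mm higher than the reported tool position. My first grasp on the slit bar therefore closed just above it, apparently without contact. I corrected the height and the later grasps held first time.
- **Pocket positions:** one wrist-camera reading of the pockets was about 12 mm off, most likely because the arm was still moving when I took it. Later readings agreed with the top camera to about 2 mm.

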